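# Fit the castor wheels to an upside-down castor rail

## Robot

A 6-joint arm with a two-finger parallel gripper is mounted at the origin on a cart in front of the work surface, level with it; the furniture and walls round the work are solid. World frame = base frame: x ahead of the robot, y to its left, z up, the work surface at z = 0. Lengths are in m, angles in rad, forces in N, time in s.
With the tool pointing down it reaches from about 0.375 to 0.9 m from the base axis. Payload 3.1 kg.
Tool frame: the origin (TCP) lies between the finger pads; the fingertips stand 11 mm ahead of it and the grasp point (between the pads) lies 8 mm behind it (bot.tip_reach is the distance from the TCP to the fingertips, in m); z points along the fingers, y is the line along which they close (so a half turn about z gives the same grasp; the last joint's range is limited). The gripper opens to 85 mm and grips with 20 to 120 N. Pads are 22 mm wide; open, the fingers measure 114 mm over their backs; the gripper's body (76 mm by 85 mm) begins 54 mm behind the grasp point. The pads swing forward as they close: fully open they stand 13 mm farther back than shut.
Start: joints at [0.972, 0.527, 1.433, -0, 1.181, -0.178], TCP at [0.255, 0.57, 0.242] pointing down, gripper open.
Joint ranges: [-3.08, 3.08], [-0.75, 2.2], [0.22, 2.44], [-1.43, 4.57], [0, 2.65], [-2.85, 2.85]. Speed limits (rad/s): [2.79, 2.79, 3.14, 3.14, 3.14, 3.14].

## Interface

Orientations are given as a unit quaternion [w, x, y, z].
In Python, from workcell import sense, get_image, camera_info, bot, trace, tip_of gives the robot as it stands.
- The arm moves only by the tool send_rows, never from a script. Its argument "deltas" is a list of rows, each a list of 3 entries, a list of its own where there are three numbers: the turn, a rotation vector about the world's x, y, z in degrees, then the shift along the world's x, y, z in m, then the closure, from 0 (fully open) to 1 (shut). A call has 1 to 12 rows; each row shifts and turns the commanded pose from where the row before left it; what a row does not reach is not made up. A row lasts 1/12 s, in which the tool goes at most 41.7 mm and 7.16 degrees, less where a joint would pass 70% of its speed; a pose out of reach is approached as far as the arm can. A call is refused whole if a number of a shift passes 0.0417 or a number of a turn 7.16, either way. A call with a gripper value outside its range is refused whole. The fingers move at their own pace and stop on an object; the grip force is fixed at half the most. Time passes only in rows, so rows that do not move let the fingers close. It gives the time, the measured TCP pose, the force, the opening and the grip force at its end, in the units of the state.
- sense(): the state, without advancing time (a new reading comes with each control period).
- get_image(name): name is "scene" or "top"; returns (picture, depth): 480x640x3 uint8, blue, green, red; 480x640 float32, m along the optical axis (not along the pixel's ray), 0 where there is no reading.
- camera_info(name): a dict with "intrinsics" (3x3 intrinsics, pixels), "cam_to_world" (4x4, takes a point from camera to world coordinates). Camera axes: x right, y up, looking along -z (the intrinsics and any distortion apply to the point x, -y, -z); pixel columns grow to the right and rows downward; lengths in m; the calibration is good to about 2 mm. A picture is of the moment at which its call begins. camera_info takes no time and is no camera call.
- bot.job_done(): hands the job in; it is judged then, once.
Trained networks look in the newest picture that a camera, given by its name, has taken for a name from the list of things; names that differ only in an ending like _2 or _b are one class to them, and where a whole thing is asked for, a point or a joint stands for the part that bears it (a point fixed in the world has none). Each returns a list of dicts, best first, with "conf" (0 to 1); they miss things now and then, are a little off and sometimes report something else, mostly with a low value. They report only what shows in the picture. A call takes as long as a camera call.
- trace(camera, thing): "mask" (480x640 bool, what is visible of it) and "uv" ([column, row] in pixels, amid what is visible of it).
- tip_of(camera, thing): "uv" ([column, row] in pixels: a listed point, or the origin of a listed thing).
The state is a dict: "clock": time; "joints": joint angles; "joint_velocities": joint speeds; "joint_torque": joint torques, N m; "position": TCP position; "tool_rot": TCP orientation; "force": force on the tool from outside, world axes, zero at the start; "torque": the same for the moment, N m; "opening": finger opening in m; "grip_force": force on a finger pad.
Only numpy, scipy, OpenCV 4.12 (cv2) and the standard library are available. Lean on these libraries where they do the work, as an engineer would, in place of code of your own. Each camera call takes 0.05 s, during which the arm holds its last target. There are 200 camera calls.

## Task

Fit wheels to the castor rail that lies upside down on the bench: pull the parts drawer right out to its stop, stand every castor wheel from it between the cheeks of a fork of its own, and push an axle pin from the robot's side through near cheek, wheel and far cheek until its flat head is home against the fork. Leave the drawer completely shut and any pin left over lying on the bench; the marker and the turned hub lying by are to be left alone.

Things in the scene. Friction and masses are not known exactly. Their poses are not given: they have to be found in the camera images.
- drawer (a joint): the drawer of the grey steel bench unit, metres pulled out: 0 shut, 0.120 at its stop. It slides along -x of unit_front, takes 2 to 5 N and stays where it is left. It can be pushed shut by the handle or by its front panel (face at x = -12 mm when shut; 6 to 98 mm above the worktop). Wheels stand in it 60 mm apart along y, the middle slot at y = 0, centres at x = 52 mm shut, -67 mm at the stop
- drawer_handle (a point): middle of the drawer's bar handle, moving with it: a level round steel bar 10 mm thick, 110 mm long along y of unit_front, its centre 38 mm in front of the front panel and 75 mm above the worktop (25 mm below the unit's top). Two posts 42 mm either side; between them the space behind the bar is free. Axes as unit_front
- unit_front (a point): centre of the front edge of the drawer unit's fixed shell, on the worktop; shell 165 deep (x from here), 212 wide (y), 100 mm high; x to its back, y to its left, z up. In the drawer the tyres stand 12 mm above the worktop between black fins 46 mm high at both faces (2 mm play), kept from rolling by two low ribs; drawer sides 50 mm high. At the stop the wheels' centres are 67 mm in front of the shell
- castor_rail: castor rail lying upside down, fixed: a blue steel bar 64 x 250 x 8 mm with three zinc forks in a row that open upwards; origin: centre of the bar's underside on the worktop; x along the axle holes, roughly away from the robot; y along the bar to the left; z up. Between it and the drawer unit the mill's handwheels stand in: one 110 mm high at the front (x 0.45 to 0.49), one up to 245 mm high from x 0.55 on
- fork_0 (a point): axle centre of the left fork, midway between its cheeks, 58 mm above the worktop, forks 80 mm apart; x along the axle away from the robot, z up. Cheeks 6 mm thick, 28 wide, 32 clear apart (outer faces x = -22, +22), rounded tops 14 mm above the axle, 14 mm holes with a 1 mm chamfer to the robot. Crown pads between them seat a wheel with its bore 0.5 mm below the axle line
- fork_1 (a point): axle centre of the middle fork, midway between its cheeks, 58 mm above the worktop, forks 80 mm apart; x along the axle away from the robot, z up. Cheeks 6 mm thick, 28 wide, 32 clear apart (outer faces x = -22, +22), rounded tops 14 mm above the axle, 14 mm holes with a 1 mm chamfer to the robot. Crown pads between them seat a wheel with its bore 0.5 mm below the axle line
- fork_2 (a point): axle centre of the right fork, midway between its cheeks, 58 mm above the worktop, forks 80 mm apart; x along the axle away from the robot, z up. Cheeks 6 mm thick, 28 wide, 32 clear apart (outer faces x = -22, +22), rounded tops 14 mm above the axle, 14 mm holes with a 1 mm chamfer to the robot. Crown pads between them seat a wheel with its bore 0.5 mm below the axle line
- wheel_0_centre (a point): centre of a castor wheel with dark tyre and red centre, 75 mm across, 25 mm wide, 15 mm bore, 160 g; x along its bore (either way round), level while the wheel stands; the wheel may be absent
- wheel_1_centre (a point): centre of a castor wheel with dark tyre and red centre, 75 mm across, 25 mm wide, 15 mm bore, 160 g; x along its bore (either way round), level while the wheel stands; the wheel may be absent
- wheel_2_centre (a point): centre of a castor wheel with dark tyre and red centre, 75 mm across, 25 mm wide, 15 mm bore, 160 g; x along its bore (either way round), level while the wheel stands; the wheel may be absent
- pin_0_head (a point): centre of the flat head of a steel axle pin lying on the worktop, 6 mm above it; x along the pin to its nose. Head 30 mm long (x -15 to 15), 24 wide with upright flats at y = -12, 12, 12 high; then a round shank 12 thick, 62 long, its last 6 mm tapered to 6 mm at the nose (x = 77). 80 g. Home, with the shoulder on the near cheek, this point is 37 mm from the fork's axle centre
- pin_1_head (a point): centre of the flat head of a steel axle pin lying on the worktop, 6 mm above it; x along the pin to its nose. Head 30 mm long (x -15 to 15), 24 wide with upright flats at y = -12, 12, 12 high; then a round shank 12 thick, 62 long, its last 6 mm tapered to 6 mm at the nose (x = 77). 80 g. Home, with the shoulder on the near cheek, this point is 37 mm from the fork's axle centre
- pin_2_head (a point): centre of the flat head of a steel axle pin lying on the worktop, 6 mm above it; x along the pin to its nose. Head 30 mm long (x -15 to 15), 24 wide with upright flats at y = -12, 12, 12 high; then a round shank 12 thick, 62 long, its last 6 mm tapered to 6 mm at the nose (x = 77). 80 g. Home, with the shoulder on the near cheek, this point is 37 mm from the fork's axle centre
- pin_0_mid (a point): point on the axis of the same pin, 37 mm from the head's centre towards the nose: it lies on the fork's axle centre when the pin is home; x to the nose
- pin_1_mid (a point): point on the axis of the same pin, 37 mm from the head's centre towards the nose: it lies on the fork's axle centre when the pin is home; x to the nose
- pin_2_mid (a point): point on the axis of the same pin, 37 mm from the head's centre towards the nose: it lies on the fork's axle centre when the pin is home; x to the nose
- marker: marker pen, white with a red cap, 124 mm long, 16 mm thick, lying near the front edge before the castor rail; origin at its underside; bystander
- wheel_hub: bright turned hub, 46 mm across, 21 mm high, lying flat in front of the right end of the castor rail; origin at its underside; bystander

How it is judged:
By the outcome, as a careful person would: the job done as asked, in the order asked, and still so for the second after the job is handed in, with the robot touching nothing.
Of wheel_0, wheel_1, wheel_2 only 2 to 3 are there at a start; the rules pass over those that are not, and their reading is None.
At some moment in a run one of pin_0, pin_1, pin_2 may be knocked a few centimetres aside while the robot is not near it.
It also fails if it takes over 210 s, if anything falls off the work surface, if the arm or the gripper's body presses on something with over 40 N, if the wrist force passes 120 N, or if a joint passes its speed limit or range.

## Working session

There is one attempt and no reset: what is moved stays moved. The work goes in short steps, Python scripts to look and compute and a tool call to move; the robot and the scene stay as the last step left them, time stands still between calls to the robot, and variables do not carry over. Pictures are saved under pics/ and viewed, at most 14 in all, crops included, and the job is handed in when it is done.

Besides the shell and the picture viewer there is one more tool, called as name(argument=value, ...), one argument or row to a line, values as JSON. send_rows: Moves the arm, as the interface text tells. Its arguments: {"type":"object","properties":{"deltas":{"type":"array","items":{"type":"array"}}},"required":["deltas"]}

```bash
ls; mkdir -p pics
cat > h.py <<'E'
import numpy as np, cv2
from workcell import sense, get_image, camera_info, bot, trace, tip_of
def K(c):
    i=camera_info(c); return np.array(i["intrinsics"]),np.array(i["cam_to_world"]),i
def ray(c,uv):
    k,T,_=K(c); d=np.array([(uv[0]-k[0,2])/k[0,0],-(uv[1]-k[1,2])/k[1,1],-1.]); return T[:3,3],T[:3,:3]@d
def atz(c,uv,z):
    o,d=ray(c,uv); return o+d*(z-o[2])/d[2]
def proj(c,p):
    k,T,_=K(c); q=T[:3,:3].T@(np.array(p)-T[:3,3]); return k[0,2]+k[0,0]*q[0]/-q[2], k[1,2]+k[1,1]*q[1]/q[2]
def cloud(c,D):
    k,T,_=K(c); v,u=np.mgrid[:480,:640]
    P=np.stack([(u-k[0,2])/k[0,0]*D,-(v-k[1,2])/k[1,1]*D,-D],-1); return P@T[:3,:3].T+T[:3,3]
E
python3 - <<'E'
from h import *
np.set_printoptions(precision=4,suppress=True)
print(sense())
for c in("scene","top"):
    im,D=get_image(c); cv2.imwrite(f"pics/{c}0.png",im); print(c,camera_info(c))
    np.save(f"{c}_D.npy",D)
    for t in["drawer_handle","unit_front","castor_rail","fork_0","wheel_0_centre","pin_0_head","pin_0_mid","marker","wheel_hub"]:
        for r in tip_of(c,t)[:4]: 
            u=r["uv"]; print(t,round(r["conf"],2),np.round(u,1),D[int(u[1]),int(u[0])].round(3))
E
```

```text
pics
{'clock': 0.0, 'joints': array([ 0.9714,  0.5285,  1.4339,  0.    ,  1.1814, -0.1785]), 'joint_velocities': array([ 0.0006, -0.0007, -0.0001,  0.0018,  0.0013,  0.0005]), 'joint_torque': array([  0.0014, -44.2355, -17.8024,  -0.0001,   0.0084,   0.    ]), 'position': array([0.2549, 0.5699, 0.2413]), 'tool_rot': array([-0.0004,  0.2089,  0.9779, -0.001 ]), 'force': array([ 0.5003,  1.282 , -0.0919]), 'torque': array([ 0.0037,  0.0142, -0.0087]), 'grip_force': 0.0, 'opening': 0.0853223420268411}
scene {'intrinsics': array([[539.8226,   0.    , 320.5658],
       [  0.    , 539.8226, 247.4462],
       [  0.    ,   0.    ,   1.    ]]), 'cam_to_world': array([[ 0.8705,  0.257 , -0.4199, -0.0741],
       [-0.4917,  0.4143, -0.7659, -1.0524],
       [-0.0228,  0.8731,  0.487 ,  0.7977],
       [ 0.    ,  0.    ,  0.    ,  1.    ]])}
drawer_handle 0.58 [265.9 201.1] 1.798
drawer_handle 0.58 [273.  256.9] 1.578
drawer_handle 0.38 [278.7 223.7] 1.786
unit_front 0.67 [278.6 220.8] 1.806
castor_rail 0.85 [377.5 337.4] 1.237
fork_0 0.97 [379.7 319.4] 1.267
fork_0 0.7 [363.8 298.5] 1.4
fork_0 
[... 379 characters left out ...]
rld': array([[-0.1381,  0.9171, -0.374 , -0.0949],
       [-0.9904, -0.1302,  0.0463,  0.1673],
       [-0.0062,  0.3768,  0.9263,  1.634 ],
       [ 0.    ,  0.    ,  0.    ,  1.    ]])}
drawer_handle 0.97 [204.7 246.2] 1.668
unit_front 0.73 [199.  237.7] 1.704
unit_front 0.6 [413.8 226. ] 1.741
castor_rail 0.86 [439.5 233. ] 1.739
fork_0 0.8 [443.1 223.8] 1.738
fork_0 0.79 [416.8 227.7] 1.757
fork_0 0.76 [473.7 220.5] 1.728
fork_0 0.75 [199.5 243. ] 1.733
pin_0_head 0.63 [274.5 256.5] 1.742
pin_0_head 0.62 [275.5 270.6] 1.727
pin_0_mid 0.46 [277.6 257.4] 1.727
marker 0.78 [445.8 264. ] 1.717
marker 0.6 [441.6 219.4] 1.714
wheel_hub 0.81 [486.8 262. ] 1.705
wheel_hub 0.7 [440.5 222.2] 1.726
```

Run:
```python
import cv2
a=cv2.imread("pics/top0.png"); cv2.imwrite("pics/top0c.png",cv2.resize(a[130:330,140:540],(800,400),interpolation=2))
a=cv2.imread("pics/scene0.png"); cv2.imwrite("pics/scene0c.png",cv2.resize(a[120:420,180:480],(600,600),interpolation=2))
```

```text
(no output)
```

View pics/top0c.png

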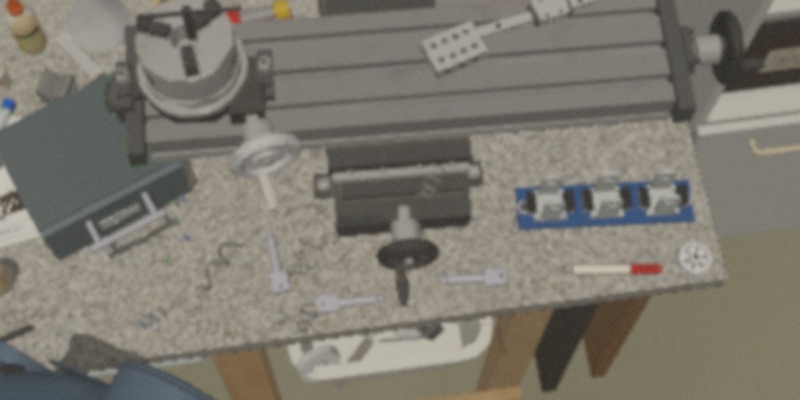

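View pics/scene0c.png

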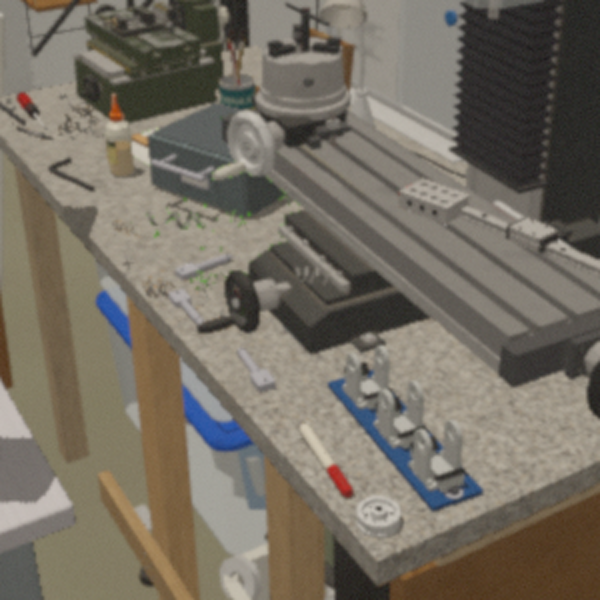

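The top crop shows three pins: one with head at about (280,283) pointing away, one with head at (328,303) and nose to the right, and one with head at (496,277) and nose to the left. The blue rail spans (517..693, 183..228) and the unit handle runs (90..165, 245..200). The scene crop agrees.

Run:
```python
from h import *
np.set_printoptions(precision=4,suppress=True)
print(bot.tip_reach)
for c in("top","scene"):
    im,D=get_image(c); P=cloud(c,D)
    cv2.imwrite(f"pics/{c}1.png",im)
    hsv=cv2.cvtColor(im,cv2.COLOR_BGR2HSV)
    b=((hsv[...,0]>98)&(hsv[...,0]<125)&(hsv[...,1]>120)).astype(np.uint8)
    n,l,s,ce=cv2.connectedComponentsWithStats(b)
    for t in["pin_0_head","castor_rail","drawer_handle","unit_front","wheel_hub","marker"]:
        for r in trace(c,t)[:4]:
            m=r["mask"]
            if m.sum()<10: continue
            z={"pin_0_head":.006,"castor_rail":.008,"drawer_handle":.075,"unit_front":.1,"wheel_hub":.02,"marker":.008}[t]
            v,u=np.nonzero(m); o,d=ray(c,(0,0))
            pts=np.array([atz(c,(x,y),z) for x,y in zip(u,v)])[:,:2]
            rc=cv2.minAreaRect(pts.astype(np.float32)*1000)
            Q=P[m]; 
            print(c,t,round(r["conf"],2),m.sum(),r["uv"],"rect mm",np.round(rc[0]),np.round(rc[1]),round(rc[2],1),"mean",pts.mean(0),"depthmed",np.median(Q,0))
    np.save(f"{c}_D.npy",D)
    # table plane check
    Z=P[...,2]; print("table z", np.median(Z[(abs(Z)<.03)]), np.std(Z[(abs(Z)<.015)]))
    for i in range(1,n):
        if s[i,4]>80:
            v,u=np.nonzero(l==i); pts=np.array([atz(c,q,.008) for q in zip(u,v)])[:,:2]
            print(c,"blue",s[i],[np.round(x,1) for x in cv2.minAreaRect(pts.astype(np.float32)*1000)],np.round(cv2.boxPoints(cv2.minAreaRect(pts.astype(np.float32)*1000))).tolist())
```

```text
0.011
top pin_0_head 0.49 169 [275.5, 266.3] rect mm [493. 225.] [89. 24.] 6.7 mean [0.4838 0.2234] depthmed [0.4764 0.2241 0.0102]
top castor_rail 0.76 2043 [439.7, 231.8] rect mm [ 522. -249.] [251.  82.] 85.1 mean [ 0.5171 -0.2486] depthmed [ 0.5089 -0.2421  0.0166]
top drawer_handle 0.77 1462 [198.6, 237.7] rect mm [568. 426.] [ 64. 209.] 21.8 mean [0.5697 0.4274] depthmed [0.573  0.4281 0.0736]Traceback (most recent call last):
  File "<stdin>", line 16, in <module>
  File "h.py", line 8, in atz
    o,d=ray(c,uv); return o+d*(z-o[2])/d[2]
        ~~~^^^^^^
  File "h.py", line 6, in ray
    k,T,_=K(c); d=np.array([(uv[0]-k[0,2])/k[0,0],-(uv[1]-k[1,2])/k[1,1],-1.]); return T[:3,3],T[:3,:3]@d
          ~^^^
  File "h.py", line 4, in K
    i=camera_info(c); return np.array(i["intrinsics"]),np.array(i["cam_to_world"]),i
ValueError: time passes only in moves, steps and waits
```

```bash
cat > h.py <<'E'
import numpy as np, cv2, functools
from workcell import sense, get_image, camera_info, bot, trace, tip_of
np.set_printoptions(precision=4,suppress=True)
@functools.lru_cache
def K(c):
    i=camera_info(c); return np.array(i["intrinsics"]),np.array(i["cam_to_world"])
def atz(c,uv,z):
    k,T=K(c); uv=np.atleast_2d(uv).astype(float)
    d=np.stack([(uv[:,0]-k[0,2])/k[0,0],-(uv[:,1]-k[1,2])/k[1,1],-np.ones(len(uv))],1)@T[:3,:3].T
    return T[:3,3]+d*((z-T[2,3])/d[:,2])[:,None]
def proj(c,p):
    k,T=K(c); q=(np.atleast_2d(p)-T[:3,3])@T[:3,:3]
    return np.stack([k[0,2]-k[0,0]*q[:,0]/q[:,2], k[1,2]+k[1,1]*q[:,1]/q[:,2]],1)
def cloud(c,D):
    k,T=K(c); v,u=np.mgrid[:480,:640]
    P=np.stack([(u-k[0,2])/k[0,0]*D,-(v-k[1,2])/k[1,1]*D,-D],-1); return P@T[:3,:3].T+T[:3,3]
def px(m): v,u=np.nonzero(m); return np.stack([u,v],1)
def rect(c,m,z): return cv2.minAreaRect((atz(c,px(m),z)[:,:2]*1000).astype(np.float32))
E
python3 - <<'E'
from h import *
zz={"pin_0_head":.006,"castor_rail":.008,"drawer_handle":.075,"unit_front":.1,"wheel_hub":.02,"marker":.008}
for c in("top","scene"):
    im,D=get_image(c); P=cloud(c,D); np.savez(f"{c}1.npz",im=im,D=D)
    hsv=cv2.cvtColor(cv2.GaussianBlur(im,(3,3),0),cv2.COLOR_BGR2HSV)
    b=((hsv[...,0]>98)&(hsv[...,0]<125)&(hsv[...,1]>120)).astype(np.uint8)
    n,l,s,ce=cv2.connectedComponentsWithStats(b)
    for t in zz:
        for r in trace(c,t)[:4]:
            m=r["mask"]
            if m.sum()<10: continue
            rc=rect(c,m,zz[t])
            print(c,t,round(r["conf"],2),m.sum(),r["uv"],"rect",np.round(rc[0]),np.round(rc[1]),round(rc[2],1),"mean",atz(c,px(m),zz[t]).mean(0)[:2],"D",np.median(P[m],0))
    Z=P[...,2]; print("table z", np.median(Z[(abs(Z)<.03)]), np.std(Z[(abs(Z)<.015)]))
    for i in range(1,n):
        if s[i,4]>150:
            rc=rect(c,l==i,.008); print(c,"blue",s[i],[np.round(x,1) for x in rc],np.round(cv2.boxPoints(rc)).tolist())
E
```

```text
top pin_0_head 0.44 201 [274.5, 264.4] rect [494. 222.] [94. 26.] 1.4 mean [0.4865 0.2237] D [0.4781 0.2243 0.0099]
top castor_rail 0.78 2098 [441.6, 230.9] rect [ 522. -248.] [253.  83.] 84.9 mean [ 0.517  -0.2489] D [ 0.5089 -0.2435  0.0161]
top drawer_handle 0.75 1555 [201.2, 238.3] rect [568. 425.] [ 69. 213.] 22.3 mean [0.5696 0.428 ] D [0.5728 0.4297 0.0732]
top drawer_handle 0.28 2049 [441.0, 231.9] rect [ 497. -232.] [240.  79.] 84.9 mean [ 0.4914 -0.2321] D [ 0.5081 -0.2439  0.0164]
top unit_front 0.66 4827 [176.6, 215.9] rect [632. 454.] [232. 208.] 23.0 mean [0.6237 0.466 ] D [0.6178 0.4688 0.0977]
top wheel_hub 0.65 248 [490.0, 260.3] rect [ 410. -352.] [47. 49.] 76.6 mean [ 0.4108 -0.3513] D [ 0.4123 -0.3522  0.0145]
top marker 0.67 231 [450.4, 265.0] rect [ 415. -245.] [125.  18.] 81.9 mean [ 0.4154 -0.247 ] D [ 0.4144 -0.2466  0.0115]
table z 0.0005321606284888203 0.005126177814459368
top blue [ 574  152   66   86 1113] [array([ 559.3, -765.3]), array([ 53.9, 345.5]), np.float64(39.7)] [[428.0, -649.0], [649.0, -915.0], [690.0, -881.0], [470.0, -615.0]]
scene castor_ra
[... 1395 characters left out ...]
0.0, 2598.0], [1096.0, 2659.0]]
scene blue [ 120  148   42   80 1820] [array([ 265.9, 1034.2]), array([891.3, 141.8]), np.float64(77.5)] [[100.0, 615.0], [239.0, 584.0], [432.0, 1454.0], [293.0, 1485.0]]
scene blue [229 266  16  25 167] [array([328.2, 162.4]), array([134.9,  21.8]), np.float64(88.8)] [[316.0, 95.0], [338.0, 95.0], [341.0, 230.0], [319.0, 230.0]]
scene blue [346 311  59  63 324] [array([ 495.3, -249.2]), array([244.2,  20.7]), np.float64(84.7)] [[474.0, -370.0], [494.0, -372.0], [517.0, -129.0], [496.0, -127.0]]
scene blue [272 315  33  30 402] [array([ 339.5, -110.8]), array([132.2,  43.9]), np.float64(89.9)] [[317.0, -177.0], [361.0, -177.0], [362.0, -45.0], [318.0, -45.0]]
```

```bash
cat >> h.py <<'E'
def avg(c,n=6):
    A=[get_image(c) for _ in range(n)]
    D=np.array([a[1] for a in A]); D=np.where((D>0).any(0),np.median(D,0),0)
    return np.mean([a[0].astype(float) for a in A],0).clip(0,255).astype(np.uint8),D
def rectify(c,im,z,x0,x1,y0,y1,s):
    # image up=+x, right=-y, s px/mm, mm grid lines each 50mm
    W,H=int((y1-y0)*1000*s),int((x1-x0)*1000*s)
    g=np.array([[x0,y0],[x0,y1],[x1,y1],[x1,y0]]); src=proj(c,np.c_[g,np.full(4,z)]).astype(np.float32)
    dst=np.array([[W,H],[0,H],[0,0],[W,0]],np.float32)
    o=cv2.warpPerspective(im,cv2.getPerspectiveTransform(src,dst),(W,H),flags=cv2.INTER_CUBIC)
    for k in range(int(np.ceil(x0*50)),int(x1*50)+1):
        r=int((x1-k/50)*1000*s); cv2.line(o,(0,r),(6,r),(0,255,255),1); cv2.putText(o,str(k*20),(8,r+4),0,.35,(0,255,255),1)
    for k in range(int(np.ceil(y0*50)),int(y1*50)+1):
        q=int((y1-k/50)*1000*s); cv2.line(o,(q,H),(q,H-6),(0,255,255),1); cv2.putText(o,str(k*20),(q-10,H-8),0,.35,(0,255,255),1)
    return o
E
python3 - <<'E'
from h import *
for c in("top","scene"):
    im,D=avg(c); np.savez(f"{c}2.npz",im=im,D=D)
t=np.load("top2.npz")["im"]; s=np.load("scene2.npz")["im"]
cv2.imwrite("pics/rail.png",np.vstack([rectify(c,i,.008,.45,.58,-.40,-.10,2) for c,i in(("top",t),("scene",s))]))
cv2.imwrite("pics/pins.png",np.vstack([rectify(c,i,.008,.40,.54,.04,.27,2) for c,i in(("top",t),("scene",s))]))
cv2.imwrite("pics/unit.png",np.hstack([rectify("top",t,z,.48,.70,.33,.56,1.7) for z in (.075,.1)]))
E
```

```text
(no output)
```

View pics/rail.png

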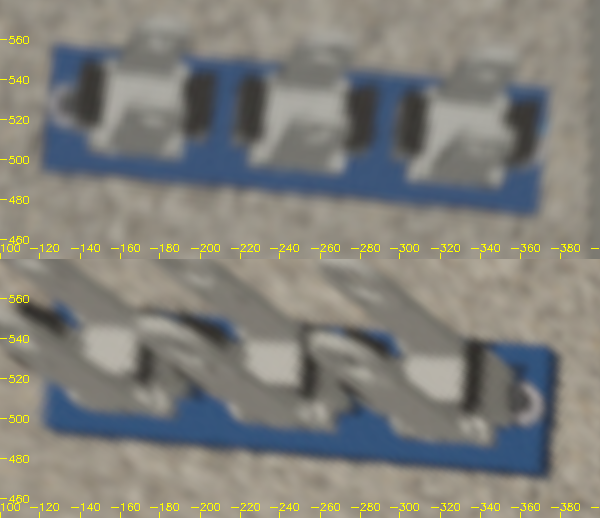

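View pics/pins.png

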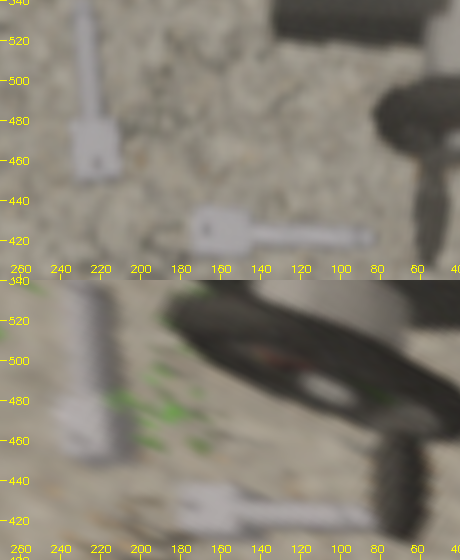

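View pics/unit.png

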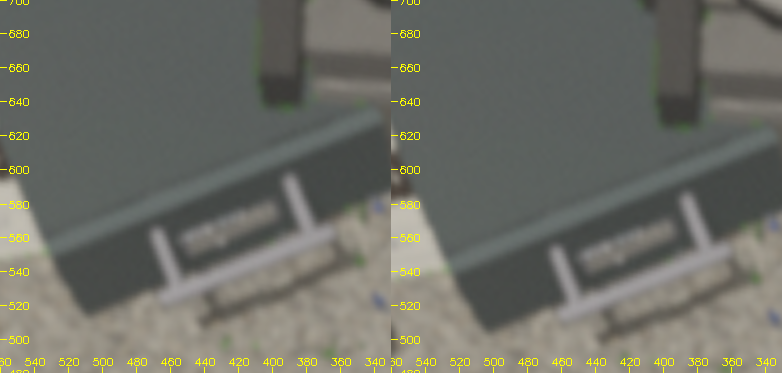

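Rectified views give these positions. The rail centre is about (0.515, -0.249), yaw -5.2°. The handle is at (0.544, 0.415), unit yaw about 22°. Pin A's head is at (0.465, 0.222), yaw about 5°, and pin B's head is at (0.4245, 0.160), yaw about -92°. I'm moving to the handle.

send_rows(
  deltas=[
    [[0,0,-5.5],[0.036,-0.0194,-0.004],0.65],
    [[0,0,-5.5],[0.036,-0.0194,-0.004],0.65],
    [[0,0,-5.5],[0.036,-0.0194,-0.004],0.65],
    [[0,0,-5.5],[0.036,-0.0194,-0.004],0.65],
    [[0,0,-5.5],[0.036,-0.0194,-0.004],0.65],
    [[0,0,-5.5],[0.036,-0.0194,-0.004],0.65],
    [[0,0,-5.5],[0.036,-0.0194,-0.004],0.65],
    [[0,0,-5.5],[0.037,-0.0194,-0.004],0.65],
    [[0,0,0],[0,0,0],0.65],
    [[0,0,0],[0,0,0],0.65],
  ],
)

```text
clock: 3.38
position: [0.5463, 0.4135, 0.2096]
tool_rot: [-0.0, 0.562, 0.827, -0.0]
force: [-0.8, 0.2, 0.2]
opening: 0.0295
grip_force: 0.0
```

Run:
```python
from h import *
s=sense(); print(s["position"],s["tool_rot"],s["joints"],s["opening"],s["force"])
t,_=avg("top",3); s,_=avg("scene",3)
cv2.imwrite("pics/hand1.png",np.hstack([rectify("top",t,.2,.44,.66,.31,.52,1.8),rectify("scene",s,.2,.44,.66,.31,.52,1.8)]))
for c in("top","scene"):
  print(c,[(np.round(r["uv"],1),round(r["conf"],2)) for r in tip_of(c,"drawer_handle")], proj(c,[.544,.415,.075]), [(np.round(r["uv"],1),round(r["conf"],2)) for r in tip_of(c,"unit_front")],proj(c,[.590,.434,0]))
```

```text
[0.5463 0.4135 0.2096] [-0.0001  0.5616  0.8274 -0.0002] [0.4852 0.6441 1.3    0.0001 1.1979 0.1069] 0.029545453636092636 [-0.8203  0.214   0.2107]
top [(array([446.1, 262.5]), 0.48)] [[203.6683 244.5724]] [(array([439.7, 233.3]), 0.53), (array([318.4, 280.4]), 0.36)] [[200.8303 239.9425]]
scene [(array([267.1, 205. ]), 0.63)] [[268.6129 205.2014]] [(array([278.7, 219. ]), 0.96)] [[280.3271 220.5375]]
```

View pics/hand1.png

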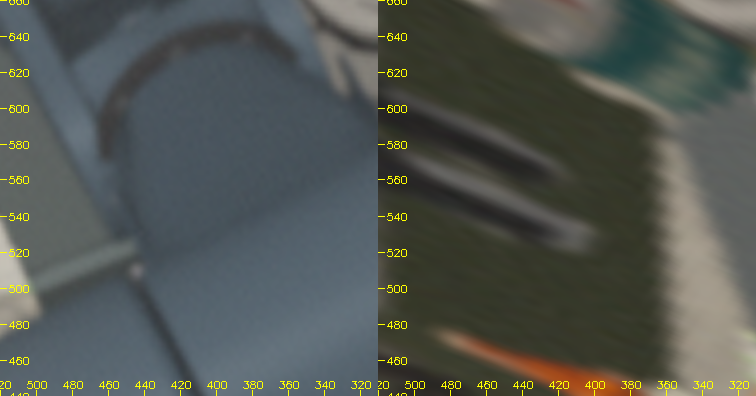

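The scene camera sees the two fingertips about where the state puts them, with a bias of a few mm in y. Next I descend over the bar.

send_rows(
  deltas=[
    [[0,0,0],[-0.001,0.001,-0.033],0.65],
    [[0,0,0],[-0.001,0.001,-0.033],0.65],
    [[0,0,0],[0,0,-0.025],0.65],
    [[0,0,0],[0,0,-0.02],0.65],
    [[0,0,0],[0,0,-0.02],0.65],
    [[0,0,0],[0,0,0],0.65],
  ],
)

```text
clock: 4.38
position: [0.539, 0.416, 0.0748]
tool_rot: [-0.002, 0.56, 0.829, -0.004]
force: [0.0, -0.3, -0.5]
opening: 0.03
grip_force: 0.0
```

send_rows(
  deltas=[
    [[0,0,0],[0,0,0],0.8],
    [[0,0,0],[0,0,0],1],
    [[0,0,0],[0,0,0],1],
    [[0,0,0],[0,0,0],1],
  ],
)

```text
clock: 4.72
position: [0.5425, 0.4178, 0.0803]
tool_rot: [0.0, 0.56, 0.829, 0.001]
force: [0.2, 1.0, -3.4]
opening: 0.0069
grip_force: 58.6
```

send_rows(
  deltas=[
    [[0,0,0],[-0.0046,-0.0019,0],1],
    [[0,0,0],[-0.0093,-0.0037,0],1],
    [[0,0,0],[-0.0093,-0.0037,0],1],
    [[0,0,0],[-0.0093,-0.0037,0],1],
    [[0,0,0],[-0.0093,-0.0037,0],1],
    [[0,0,0],[-0.0093,-0.0037,0],1],
    [[0,0,0],[-0.0093,-0.0037,0],1],
    [[0,0,0],[-0.0093,-0.0037,0],1],
    [[0,0,0],[-0.0093,-0.0037,0],1],
    [[0,0,0],[-0.0093,-0.0037,0],1],
    [[0,0,0],[-0.0093,-0.0037,0],1],
    [[0,0,0],[0,0,0],1],
  ],
)

```text
clock: 5.72
position: [0.4421, 0.3768, 0.0802]
tool_rot: [-0.0, 0.56, 0.829, -0.002]
force: [-0.1, -4.6, 1.3]
opening: 0.007
grip_force: 59.8
```

send_rows(
  deltas=[
    [[0,0,0],[-0.0046,-0.0019,0],1],
    [[0,0,0],[-0.0046,-0.0019,0],1],
    [[0,0,0],[-0.0028,-0.0011,0],1],
    [[0,0,0],[0,0,0],1],
  ],
)

```text
clock: 6.05
position: [0.433, 0.3731, 0.0802]
tool_rot: [0.001, 0.56, 0.829, 0.0]
force: [1.9, -4.8, 2.3]
opening: 0.0074
grip_force: 59.9
```

send_rows(
  deltas=[
    [[0,0,0],[-0.0019,-0.0007,0],1],
    [[0,0,0],[0,0,0],1],
  ],
)

```text
clock: 6.22
position: [0.4318, 0.3726, 0.0802]
tool_rot: [0.001, 0.56, 0.829, 0.001]
force: [3.2, -5.3, 1.8]
opening: 0.0069
grip_force: 59.8
```

send_rows(
  deltas=[
    [[0,0,0],[-0.0019,-0.0007,0],1],
    [[0,0,0],[0,0,0],1],
  ],
)

```text
clock: 6.38
position: [0.4313, 0.3724, 0.0802]
tool_rot: [0.002, 0.56, 0.829, 0.002]
force: [5.2, -3.8, -0.9]
opening: 0.007
grip_force: 59.5
```

send_rows(
  deltas=[
    [[0,0,0],[-0.0019,-0.0007,0],1],
    [[0,0,0],[0,0,0],1],
  ],
)

```text
clock: 6.55
position: [0.4312, 0.3724, 0.0802]
tool_rot: [0.003, 0.56, 0.829, 0.004]
force: [7.6, -2.7, -4.4]
opening: 0.0073
grip_force: 59.2
```

send_rows(
  deltas=[
    [[0,0,0],[0.0037,0.0014,0],0.8],
    [[0,0,0],[0,0,0],0.63],
    [[0,0,0],[0,0,0],0.63],
    [[0,0,0],[0,0,0.02],0.63],
    [[0,0,0],[0,0,0.04],0.6],
    [[0,0,0],[-0.02,-0.03,0.04],0.6],
    [[0,0,0],[-0.03,-0.04,0.04],0.6],
    [[0,0,0],[-0.03,-0.04,0.03],0.6],
    [[0,0,0],[0,-0.04,0],0.6],
    [[0,0,0],[0,-0.04,0],0.6],
    [[0,0,0],[0,0,0],0.6],
    [[0,0,0],[0,0,0],0.6],
  ],
)

```text
clock: 7.55
position: [0.3735, 0.2138, 0.2183]
tool_rot: [-0.0, 0.562, 0.827, 0.0]
force: [0.2, 0.1, 0.3]
opening: 0.0343
grip_force: 0.0
```

Run:
```python
from h import *
s=sense(); print(s["position"],s["opening"],s["force"])
t,TD=avg("top",4); s,SD=avg("scene",4); np.savez("top3.npz",im=t,D=TD); np.savez("scene3.npz",im=s,D=SD)
cv2.imwrite("pics/drawer.png",np.hstack([rectify("top",t,.08,.40,.62,.28,.50,1.8),rectify("scene",s,.08,.40,.62,.28,.50,1.8)]))
for c in("top","scene"):
  for k in("wheel_0_centre","drawer_handle"): print(c,k,[(np.round(r["uv"],1),round(r["conf"],2)) for r in tip_of(c,k)])
  print(proj(c,[[.505,.464,.0495],[.528,.409,.0495],[.550,.353,.0495],[.432,.37,.075]]))
```

```text
[0.3735 0.2138 0.2183] 0.03428640804933472 [0.2208 0.0623 0.2528]
top wheel_0_centre [(array([191.1, 264.6]), 0.65)]
top drawer_handle [(array([225.5, 282. ]), 0.94)]
[[188.3459 263.5515]
 [207.9713 253.0235]
 [227.7304 242.9212]
 [223.4552 281.5027]]
scene wheel_0_centre [(array([251.8, 209.4]), 0.54)]
scene drawer_handle [(array([241.3, 218.1]), 0.85), (array([308.9, 310.3]), 0.16)]
[[252.0636 209.6602]
 [265.4144 214.2007]
 [279.1252 219.1071]
 [241.4542 218.599 ]]
```

View pics/drawer.png

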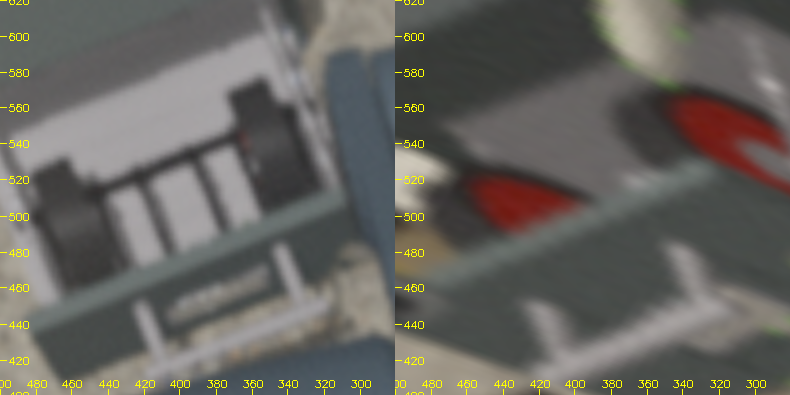

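Only the left and right wheels are present: the left one is around panel (75,225) and the right one around (270,145). The middle slot is empty. Going for the left wheel.

send_rows(
  deltas=[
    [[0,0,-6.9],[0.011,0.021,0],0.56],
    [[0,0,-6.9],[0.011,0.021,0],0.56],
    [[0,0,-6.9],[0.011,0.021,0],0.56],
    [[0,0,-6.9],[0.011,0.021,0],0.56],
    [[0,0,-6.9],[0.011,0.021,0],0.56],
    [[0,0,-6.9],[0.011,0.021,0],0.56],
    [[0,0,-6.9],[0.011,0.021,0],0.56],
    [[0,0,-6.9],[0.011,0.021,0],0.56],
    [[0,0,-6.9],[0.011,0.021,0],0.56],
    [[0,0,-6.9],[0.011,0.021,0],0.56],
    [[0,0,-6.9],[0.011,0.021,0],0.56],
    [[0,0,-6.9],[0.0106,0.0191,0],0.56],
  ],
)

```text
clock: 9.15
position: [0.5058, 0.4665, 0.2173]
tool_rot: [0.0, 0.969, 0.248, -0.0]
force: [0.3, 0.6, -0.3]
opening: 0.0374
grip_force: 0.0
```

send_rows(
  deltas=[
    [[0,0,-6.5],[0,0,-0.02],0.56],
    [[0,0,0],[0,0,-0.02],0.56],
    [[0,0,0],[0,0,0],0.56],
    [[0,0,0],[0,0,0],0.56],
  ],
)

```text
clock: 9.48
position: [0.5045, 0.4646, 0.1761]
tool_rot: [0.001, 0.981, 0.196, -0.002]
force: [0.8, 0.3, -1.5]
opening: 0.0374
grip_force: 0.0
```

Run:
```python
from h import *
s=sense(); print(s["position"],s["joints"],s["opening"],s["force"])
q=s["tool_rot"]; print(np.degrees(2*np.arctan2(q[2],q[1]))-90)
D=np.load("top3.npz")["D"]; P=cloud("top",D).reshape(-1,3)
for y0,y1 in((.2,.25),(.25,.3),(.3,.33),(.33,.36)):
  for x0,x1 in((.45,.5),(.5,.55),(.55,.6),(.6,.65)):
    m=(P[:,0]>x0)&(P[:,0]<x1)&(P[:,1]>y0)&(P[:,1]<y1)
    if m.sum(): print(y0,x0,np.percentile(P[m,2],98).round(3))
```

```text
[0.5045 0.4646 0.1761] [0.5817 0.6827 1.3234 0.     1.1396 1.7577] 0.03738628607241408 [ 0.7843  0.3419 -1.5455]
-67.3785277862486
0.2 0.45 0.914
0.2 0.55 0.236
0.2 0.6 0.208
0.25 0.45 0.265
0.25 0.5 0.268
0.25 0.55 0.217
0.25 0.6 0.275
0.3 0.45 0.099
0.3 0.5 0.099
0.3 0.55 0.052
0.3 0.6 0.274
0.33 0.45 0.099
0.33 0.5 0.089
0.33 0.55 0.089
0.33 0.6 0.166
```

send_rows(
  deltas=[
    [[0,0,0],[0,0,-0.03],0.56],
    [[0,0,0],[0,0,-0.03],0.56],
    [[0,0,0],[0,0,-0.02],0.56],
    [[0,0,0],[0,0,-0.01],0.56],
    [[0,0,0],[0,0,-0.008],0.56],
    [[0,0,0],[0,0,0],0.56],
    [[0,0,0],[0,0,0],0.56],
  ],
)

```text
clock: 10.07
position: [0.5064, 0.4657, 0.081]
tool_rot: [-0.0, 0.981, 0.196, 0.001]
force: [-0.1, 0.2, -0.5]
opening: 0.0373
grip_force: 0.0
```

send_rows(
  deltas=[
    [[0,0,0],[0,0,0],0.65],
    [[0,0,0],[0,0,0],0.7],
    [[0,0,0],[0,0,0],0.8],
    [[0,0,0],[0,0,0],1],
    [[0,0,0],[0,0,0],1],
  ],
)

```text
clock: 10.48
position: [0.5066, 0.466, 0.0817]
tool_rot: [-0.001, 0.981, 0.196, 0.002]
force: [-0.2, 0.6, 6.3]
opening: 0.0238
grip_force: 59.9
```

send_rows(
  deltas=[
    [[0,0,0],[0,0,0.01],1],
    [[0,0,0],[0,0,0.02],1],
    [[0,0,0],[0,0,0.03],1],
    [[0,0,0],[0,0,0.03],1],
    [[0,0,0],[0,0,0.03],1],
    [[0,0,0],[0,0,0.03],1],
    [[0,0,0],[-0.01,0,0.03],1],
    [[0,0,0],[-0.01,0,0.02],1],
    [[0,0,0],[-0.02,-0.02,0.02],1],
    [[0,0,0],[0,0,0],1],
  ],
)

```text
clock: 11.32
position: [0.4631, 0.4438, 0.3045]
tool_rot: [-0.0, 0.981, 0.196, 0.001]
force: [-0.3, 0.2, -2.0]
opening: 0.0233
grip_force: 59.3
```

Run:
```python
from h import *
s=sense(); print(s["position"],s["opening"],s["force"])
a=np.radians(-5.2); R=np.array([[np.cos(a),-np.sin(a)],[np.sin(a),np.cos(a)]]); O=np.array([.5152,-.2485])
def L(p): return (np.atleast_2d(p)[:,:2]-O)@R
for c,u in(("top",[[443.1,223.8],[416.8,227.7],[473.7,220.5]]),("scene",[[379.7,319.4],[363.8,298.5],[404.6,339.5]])): print(c,L(atz(c,u,.058))*1000)
for c in("top","scene"):
  for k in range(2):
    if k: get_image(c)
    r=tip_of(c,"fork_0"); print(c,[(round(x["conf"],2),(L(atz(c,x["uv"],.058))*1000).round(1)) for x in r if x["conf"]>.3])
  P=cloud(c,np.load(f"{c}2.npz")["D"]).reshape(-1,3); l=L(P)*1000
  for f in(80,0,-80):
    for sg in(-1,1):
      m=(abs(l[:,1]-f)<25)&(l[:,0]*sg>5)&(l[:,0]*sg<35)&(P[:,2]>.045)&(P[:,2]<.08)
      if m.sum(): print(c,f,sg,m.sum(),np.median(l[m],0),P[m,2].max())
```

```text
[0.4631 0.4438 0.3045] 0.023321114417997994 [-0.302   0.1748 -1.9601]
top [[  3.692    5.2551]
 [ -4.2903  79.1373]
 [  9.3091 -80.6134]]
scene [[ -1.9167  -2.2405]
 [  5.1737  86.6652]
 [ 10.4317 -87.6456]]
top [(0.97, array([[1.4, 6.9]])), (0.76, array([[-3.3, 81.8]])), (0.61, array([[  1.7, -87.1]]))]
top [(0.82, array([[9.3, 8.5]])), (0.75, array([[  5.7, -80.4]])), (0.61, array([[ 1.8, 80.2]]))]
top 80 -1 57 [-20.8265  79.8011] 0.0726512125526495
top 80 1 50 [16.71   80.7684] 0.07307870558710805
top 0 -1 55 [-21.1826  -0.4802] 0.0753734250135556
top 0 1 56 [17.1057  0.5886] 0.07414530942582465
top -80 -1 51 [-21.0439 -79.0798] 0.07517859574946861
top -80 1 55 [ 16.9851 -79.2026] 0.0731701576707191
scene [(0.87, array([[ 14.4, -69.5]])), (0.81, array([[ 4.7, -3. ]])), (0.65, array([[12.3, 81.8]]))]
scene [(0.91, array([[ 0.1, 82.2]])), (0.8, array([[ 11.7, -86. ]])), (0.79, array([[-2.9,  2.4]]))]
scene 80 -1 79 [-19.9758  76.7252] 0.072988544788816
scene 80 1 80 [18.1312 76.3898] 0.07301666663796835
scene 0 -1 86 [-20.0154  -1.0094] 0.07214470224673053
scene 0 1 88 [18.1468 -3.5281] 0.07281878088797433
scene -80 -1 99 [-19.9094 -82.3338] 0.07221988346032093
scene -80 1 101 [ 18.014  -81.5591] 0.0724869069991233
```

send_rows(
  deltas=[
    [[0,0,0],[-0.01,-0.02,0.02],1],
    [[0,0,6.2],[-0.01,-0.03,0.01],1],
    [[0,0,6.2],[0,-0.035,0],1],
    [[0,0,6.2],[0,-0.035,0],1],
    [[0,0,6.2],[0,-0.035,0],1],
    [[0,0,6.2],[0,-0.035,0],1],
    [[0,0,6.2],[0,-0.035,0],1],
    [[0,0,6.2],[0,-0.035,0],1],
    [[0,0,6.2],[0,-0.035,0],1],
    [[0,0,6.2],[0,-0.035,0],1],
    [[0,0,6.4],[0,-0.035,0],1],
    [[0,0,0],[0,-0.035,0],1],
  ],
)

```text
clock: 12.62
position: [0.4457, 0.0454, 0.3291]
tool_rot: [-0.001, 0.739, 0.674, -0.0]
force: [0.1, -1.0, -1.1]
opening: 0.0233
grip_force: 59.4
```

send_rows(
  deltas=[
    [[0,0,0],[0.01,-0.035,0],1],
    [[0,0,0],[0.015,-0.035,0],1],
    [[0,0,0],[0.015,-0.035,0],1],
    [[0,0,0],[0.02,-0.035,0],1],
    [[0,0,0],[0.02,-0.035,0],1],
    [[0,0,0],[0.0,-0.02,0],1],
    [[0,0,0],[0,0,0],1],
    [[0,0,0],[0,0,0],1],
    [[0,0,0],[0,0,0],1],
  ],
)

```text
clock: 13.37
position: [0.5251, -0.1474, 0.3287]
tool_rot: [-0.002, 0.741, 0.672, -0.0]
force: [-0.0, -0.3, -2.0]
opening: 0.0235
grip_force: 59.5
```

send_rows(
  deltas=[
    [[0,0,0.4],[-0.0015,-0.0193,-0.03],1],
    [[0,0,0],[0,0,-0.035],1],
    [[0,0,0],[0,0,-0.035],1],
    [[0,0,0],[0,0,-0.035],1],
    [[0,0,0],[0,0,-0.025],1],
    [[0,0,0],[0,0,-0.01],1],
    [[0,0,0],[0,0,0],1],
    [[0,0,0],[0,0,0],1],
  ],
)

```text
clock: 14.03
position: [0.5247, -0.1667, 0.1603]
tool_rot: [0.0, 0.738, 0.675, 0.0]
force: [0.4, 0.7, -2.1]
opening: 0.024
grip_force: 59.4
```

Run:
```python
from h import *
s=sense(); print(s["position"],s["opening"],s["force"])
t,TD=avg("top",4); c,SD=avg("scene",4)
a=rectify("top",t,.072,.44,.58,-.26,-.10,2.3)
b=cv2.resize(c[240:400,300:440],(420,480),interpolation=2)
h=max(a.shape[0],480); a=cv2.copyMakeBorder(a,0,h-a.shape[0],0,0,0); cv2.imwrite("pics/w1.png",np.hstack([a,b]))
```

```text
[ 0.5247 -0.1667  0.1603] 0.02402873429921034 [ 0.4324  0.6851 -2.059 ]
```

View pics/w1.png

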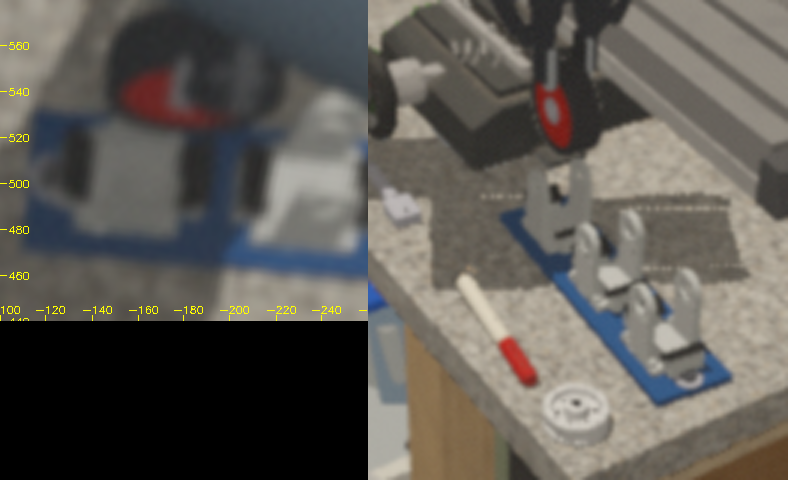

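The scene crop shows the wheel hanging above and between the left fork's cheeks (around 560,140). Lowering it.

send_rows(
  deltas=[
    [[0,0,0],[-0.001,0,-0.01],1],
    [[0,0,0],[0,0,-0.01],1],
    [[0,0,0],[0,0,-0.01],1],
    [[0,0,0],[0,0,0],1],
  ],
)

```text
clock: 14.77
position: [0.5213, -0.1664, 0.1269]
tool_rot: [-0.003, 0.738, 0.675, -0.001]
force: [-0.2, 0.6, -1.3]
opening: 0.024
grip_force: 59.5
```

send_rows(
  deltas=[
    [[0,0,0],[0,0,-0.01],1],
    [[0,0,0],[0,0,-0.01],1],
    [[0,0,0],[0,0,-0.01],1],
    [[0,0,0],[0,0,-0.006],1],
    [[0,0,0],[0,0,0],1],
    [[0,0,0],[0,0,0],1],
  ],
)

```text
clock: 15.27
position: [0.523, -0.1672, 0.0931]
tool_rot: [-0.0, 0.738, 0.675, -0.0]
force: [0.7, -1.1, -1.8]
opening: 0.0235
grip_force: 59.5
```

No contact yet; 3 mm to go.

send_rows(
  deltas=[
    [[0,0,0],[0,0,-0.002],1],
    [[0,0,0],[0,0,0],1],
    [[0,0,0],[0,0,0],1],
  ],
)

```text
clock: 15.52
position: [0.5234, -0.1671, 0.0922]
tool_rot: [0.0, 0.738, 0.675, 0.0]
force: [0.7, 3.2, 1.9]
opening: 0.0234
grip_force: 60.0
```

send_rows(
  deltas=[
    [[0,0,0],[0,0,-0.002],1],
    [[0,0,0],[0,0,0],1],
    [[0,0,0],[0,0,0],1],
  ],
)

```text
clock: 15.77
position: [0.5237, -0.1664, 0.0914]
tool_rot: [0.0, 0.738, 0.674, 0.001]
force: [-0.3, 4.9, 11.6]
opening: 0.0238
grip_force: 61.1
```

send_rows(
  deltas=[
    [[0,0,0],[0,0.001,0],0.68],
    [[0,0,0],[0,0,0],0.64],
    [[0,0,0],[0,0,0],0.62],
    [[0,0,0],[0,0,0.01],0.6],
    [[0,0,0],[0,0,0.03],0.6],
    [[0,0,0],[0,0,0.04],0.6],
    [[0,0,0],[0,0,0.04],0.6],
    [[0,0,0],[0,0,0.04],0.6],
    [[0,0,0],[-0.03,0,0.04],0.6],
    [[0,0,0],[-0.04,0.035,0.02],0.56],
    [[0,0,0],[0,0.035,0],0.56],
    [[0,0,0],[0,0,0],0.56],
  ],
)

```text
clock: 16.77
position: [0.4665, -0.1014, 0.2997]
tool_rot: [-0.0, 0.737, 0.675, 0.001]
force: [-0.8, 0.8, -0.4]
opening: 0.0375
grip_force: 0.0
```

Run:
```python
from h import *
s=sense(); print(s["position"],s["opening"],s["force"])
t,TD=avg("top",4); c,SD=avg("scene",4)
a=rectify("top",t,.072,.44,.58,-.26,-.10,2.3)
b=cv2.resize(c[240:400,300:440],(420,480),interpolation=2)
h=max(a.shape[0],480); a=cv2.copyMakeBorder(a,0,h-a.shape[0],0,0,0); cv2.imwrite("pics/w1b.png",np.hstack([a,b]))
for cc,D in(("top",TD),("scene",SD)):
  for k in("wheel_0_centre","pin_0_head","pin_0_mid"):
    print(cc,k,[(round(x["conf"],2),atz(cc,x["uv"],.0575 if k[0]=="w" else .006)[0,:2]) for x in tip_of(cc,k)])
```

```text
[ 0.4665 -0.1014  0.2997] 0.037477062680190104 [-0.8113  0.8178 -0.4401]
top wheel_0_centre [(0.65, array([ 0.5213, -0.3318]))]
top pin_0_head [(0.71, array([0.46  , 0.2361]))]
top pin_0_mid [(0.42, array([0.503 , 0.2204]))]
scene wheel_0_centre [(0.96, array([ 0.5283, -0.1678])), (0.16, array([0.4359, 0.1513]))]
scene pin_0_head [(0.49, array([0.461, 0.231])), (0.29, array([ 0.5047, -0.2501]))]
scene pin_0_mid [(0.72, array([0.5049, 0.2362])), (0.19, array([0.422 , 0.1126]))]
```

View pics/w1b.png

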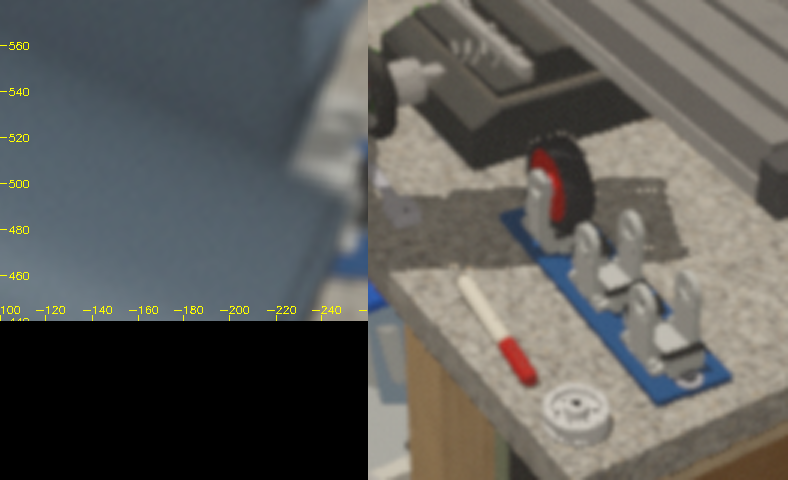

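The wheel stands in the left fork (around 560,185). Before the second wheel I check clearance to the mill handwheel and pin A's position.

send_rows(
  deltas=[
    [[0,0,0],[-0.008,0.035,0.01],0.56],
    [[0,0,-6.2],[-0.008,0.035,0.01],0.56],
    [[0,0,-6.2],[0,0.035,0],0.56],
    [[0,0,-6.2],[0,0.035,0],0.56],
    [[0,0,-6.2],[0,0.035,0],0.56],
    [[0,0,-6.2],[0,0.035,0],0.56],
    [[0,0,-6.2],[0,0.035,0],0.56],
    [[0,0,-6.2],[0,0.035,0],0.56],
    [[0,0,-6.2],[0,0.035,0],0.56],
    [[0,0,-6.2],[0,0.035,0],0.56],
    [[0,0,-6.2],[0,0.035,0],0.56],
    [[0,0,0],[0,0.035,0],0.56],
  ],
)

```text
clock: 18.47
position: [0.4525, 0.3138, 0.3178]
tool_rot: [0.0, 0.98, 0.2, 0.0]
force: [0.9, 0.3, -0.2]
opening: 0.0377
grip_force: 0.0
```

Run:
```python
from h import *
s=sense(); print(s["position"],s["tool_rot"])
for c in("top","scene"):
  P=cloud(c,np.load(f"{c}2.npz")["D"]).reshape(-1,3)
  m=(P[:,2]>.13)&(P[:,2]<.4)&(P[:,1]>.22)&(P[:,1]<.42)&(P[:,0]<.66)&(P[:,0]>.5)
  Q=P[m]
  for y in np.arange(.22,.42,.02):
    q=Q[(Q[:,1]>=y)&(Q[:,1]<y+.02)]
    if len(q)>3: print(c,round(y,2),"xmin",np.percentile(q[:,0],3).round(3),"z",np.percentile(q[:,2],[5,95]).round(3),len(q))
```

```text
[0.4525 0.3138 0.3178] [0.0001 0.9798 0.2001 0.    ]
top 0.22 xmin 0.538 z [0.155 0.231] 364
top 0.24 xmin 0.558 z [0.146 0.225] 323
top 0.26 xmin 0.621 z [0.144 0.276] 319
top 0.28 xmin 0.622 z [0.143 0.301] 341
top 0.3 xmin 0.624 z [0.142 0.279] 295
top 0.32 xmin 0.625 z [0.145 0.272] 248
top 0.34 xmin 0.625 z [0.136 0.205] 122
top 0.36 xmin 0.615 z [0.136 0.163] 116
top 0.38 xmin 0.615 z [0.138 0.16 ] 127
scene 0.22 xmin 0.551 z [0.144 0.229] 191
scene 0.24 xmin 0.559 z [0.166 0.223] 145
scene 0.26 xmin 0.64 z [0.201 0.277] 166
scene 0.28 xmin 0.639 z [0.193 0.3  ] 169
scene 0.3 xmin 0.639 z [0.184 0.279] 75
scene 0.32 xmin 0.645 z [0.18  0.279] 17
scene 0.36 xmin 0.615 z [0.134 0.159] 13
scene 0.38 xmin 0.615 z [0.133 0.159] 30
```

send_rows(
  deltas=[
    [[0,0,-0.8],[0.024,0.01,0],0.56],
    [[0,0,0],[0.024,0.01,0],0.56],
    [[0,0,0],[0.024,0.01,0],0.56],
    [[0,0,0],[0.0255,0.0102,0],0.56],
    [[0,0,0],[0,0,-0.03],0.56],
    [[0,0,0],[0,0,-0.035],0.56],
    [[0,0,0],[0,0,-0.035],0.56],
    [[0,0,0],[0,0,-0.035],0.56],
    [[0,0,0],[0,0,-0.015],0.56],
    [[0,0,0],[0,0,0],0.56],
    [[0,0,0],[0,0,0],0.56],
  ],
)

```text
clock: 19.38
position: [0.5501, 0.3521, 0.1668]
tool_rot: [0.0, 0.981, 0.195, -0.001]
force: [-0.2, 0.9, -0.9]
opening: 0.0377
grip_force: 0.0
```

send_rows(
  deltas=[
    [[0,0,0],[0,0.0018,-0.02],0.56],
    [[0,0,0],[0,0,-0.03],0.56],
    [[0,0,0],[0,0,-0.02],0.56],
    [[0,0,0],[0,0,-0.01],0.56],
    [[0,0,0],[0,0,-0.006],0.56],
    [[0,0,0],[0,0,0],0.56],
    [[0,0,0],[0,0,0],0.56],
  ],
)

```text
clock: 19.97
position: [0.5516, 0.3546, 0.0834]
tool_rot: [-0.0, 0.981, 0.195, 0.001]
force: [-0.1, 0.1, 0.1]
opening: 0.0377
grip_force: 0.0
```

send_rows(
  deltas=[
    [[0,0,0],[0,0,0],0.65],
    [[0,0,0],[0,0,0],0.7],
    [[0,0,0],[0,0,0],0.8],
    [[0,0,0],[0,0,0],1],
    [[0,0,0],[0,0,0],1],
  ],
)

```text
clock: 20.38
position: [0.5514, 0.3547, 0.0836]
tool_rot: [-0.0, 0.981, 0.195, 0.002]
force: [-0.5, 0.5, 6.9]
opening: 0.0233
grip_force: 59.9
```

send_rows(
  deltas=[
    [[0,0,0],[0,0,0.01],1],
    [[0,0,0],[0,0,0.02],1],
    [[0,0,0],[0,0,0.03],1],
    [[0,0,0],[0,0,0.03],1],
    [[0,0,0],[0,0,0.03],1],
    [[0,0,0],[0,0,0.03],1],
    [[0,0,0],[-0.01,0,0.03],1],
    [[0,0,0],[-0.02,0,0.03],1],
    [[0,0,0],[-0.03,0,0.025],1],
    [[0,0,0],[-0.03,-0.01,0.01],1],
    [[0,0,0],[-0.02,-0.03,0],1],
    [[0,0,6.2],[0,-0.035,0],1],
  ],
)

```text
clock: 21.38
position: [0.4351, 0.2795, 0.3278]
tool_rot: [-0.0, 0.968, 0.251, -0.001]
force: [0.3, -0.5, -2.7]
opening: 0.0235
grip_force: 59.2
```

send_rows(
  deltas=[
    [[0,0,6.2],[0,-0.035,0],1],
    [[0,0,6.2],[0,-0.035,0],1],
    [[0,0,6.2],[0,-0.035,0],1],
    [[0,0,6.2],[0,-0.035,0],1],
    [[0,0,6.2],[0,-0.035,0],1],
    [[0,0,6.2],[0,-0.035,0],1],
    [[0,0,6.2],[0,-0.035,0],1],
    [[0,0,6.2],[0,-0.035,0],1],
    [[0,0,6.2],[0,-0.035,0],1],
    [[0,0,0],[0,-0.035,0],1],
    [[0,0,0],[0,-0.035,0],1],
    [[0,0,0],[0,-0.035,0],1],
  ],
)

```text
clock: 22.38
position: [0.4395, -0.1377, 0.327]
tool_rot: [-0.0, 0.745, 0.667, -0.0]
force: [1.4, 0.5, -2.3]
opening: 0.0236
grip_force: 59.2
```

send_rows(
  deltas=[
    [[0,0,0],[0.01,-0.03,0],1],
    [[0,0,0],[0.02,-0.03,0],1],
    [[0,0,0],[0.02,-0.03,0],1],
    [[0,0,0],[0.01,-0.03,0],1],
    [[0,0,0],[0,-0.03,0],1],
    [[0,0,0],[0,0,0],1],
    [[0,0,0],[0,0,0],1],
    [[0,0,0],[0,0,0],1],
  ],
)

```text
clock: 23.05
position: [0.4997, -0.2855, 0.3263]
tool_rot: [-0.001, 0.745, 0.667, 0.0]
force: [-0.0, 0.8, -2.5]
opening: 0.0232
grip_force: 59.2
```

send_rows(
  deltas=[
    [[0,0,1.1],[0.0048,-0.0201,-0.02],1],
    [[0,0,0],[0.0047,-0.0201,-0.02],1],
    [[0,0,0],[0,0,-0.03],1],
    [[0,0,0],[0,0,-0.035],1],
    [[0,0,0],[0,0,-0.035],1],
    [[0,0,0],[0,0,-0.02],1],
    [[0,0,0],[0,0,0],1],
    [[0,0,0],[0,0,0],1],
    [[0,0,0],[0,0,0],1],
  ],
)

```text
clock: 23.8
position: [0.5111, -0.3265, 0.1686]
tool_rot: [0.001, 0.738, 0.674, 0.0]
force: [1.0, 0.3, -1.5]
opening: 0.0232
grip_force: 59.3
```

send_rows(
  deltas=[
    [[0,0,0],[-0.0015,0.0008,-0.012],1],
    [[0,0,0],[0,0,-0.012],1],
    [[0,0,0],[0,0,-0.012],1],
    [[0,0,0],[0,0,0],1],
    [[0,0,0],[0,0,0],1],
  ],
)

```text
clock: 24.22
position: [0.5083, -0.3254, 0.1304]
tool_rot: [-0.001, 0.739, 0.674, -0.0]
force: [0.7, 0.3, -2.1]
opening: 0.0235
grip_force: 59.2
```

send_rows(
  deltas=[
    [[0,0,0],[0,0,-0.01],1],
    [[0,0,0],[0,0,-0.01],1],
    [[0,0,0],[0,0,-0.01],1],
    [[0,0,0],[0,0,-0.005],1],
    [[0,0,0],[0,0,0],1],
    [[0,0,0],[0,0,0],1],
  ],
)

```text
clock: 24.72
position: [0.5083, -0.3255, 0.095]
tool_rot: [-0.001, 0.739, 0.674, -0.0]
force: [-0.2, 0.1, -0.1]
opening: 0.0232
grip_force: 59.3
```

send_rows(
  deltas=[
    [[0,0,0],[0,0,-0.002],1],
    [[0,0,0],[0,0,0],1],
    [[0,0,0],[0,0,0],1],
  ],
)

```text
clock: 24.97
position: [0.5087, -0.3259, 0.0941]
tool_rot: [0.0, 0.739, 0.674, 0.0]
force: [-0.3, 0.5, -1.4]
opening: 0.0234
grip_force: 59.3
```

send_rows(
  deltas=[
    [[0,0,0],[0,0,-0.002],1],
    [[0,0,0],[0,0,0],1],
    [[0,0,0],[0,0,0],1],
  ],
)

```text
clock: 25.22
position: [0.509, -0.3255, 0.0928]
tool_rot: [0.001, 0.739, 0.674, 0.0]
force: [-0.0, 3.8, 4.0]
opening: 0.0238
grip_force: 60.0
```

send_rows(
  deltas=[
    [[0,0,0],[0,0,-0.001],1],
    [[0,0,0],[0,0,0],1],
    [[0,0,0],[0,0,0],1],
  ],
)

```text
clock: 25.47
position: [0.5091, -0.3254, 0.0927]
tool_rot: [0.001, 0.739, 0.674, 0.0]
force: [-0.9, 3.8, 10.3]
opening: 0.0233
grip_force: 60.8
```

send_rows(
  deltas=[
    [[0,0,0],[0,0.001,0],0.68],
    [[0,0,0],[0,0,0],0.64],
    [[0,0,0],[0,0,0],0.62],
    [[0,0,0],[0,0,0.01],0.6],
    [[0,0,0],[0,0,0.03],0.6],
    [[0,0,0],[0,0,0.04],0.6],
    [[0,0,0],[0,0,0.04],0.6],
    [[0,0,0],[0,0,0.04],0.6],
    [[0,0,0],[-0.03,0.01,0.03],0.56],
    [[0,0,0],[-0.04,0.035,0],0.56],
    [[0,0,0],[-0.01,0.04,0],0.56],
    [[0,0,0],[0,0.04,0],0.56],
  ],
)

```text
clock: 26.47
position: [0.4359, -0.2071, 0.2805]
tool_rot: [0.0, 0.74, 0.672, -0.0]
force: [1.2, 0.6, 0.1]
opening: 0.0374
grip_force: 0.0
```

send_rows(
  deltas=[
    [[0,0,0],[0,0.04,0],0.56],
    [[0,0,0],[0,0.04,0],0.56],
    [[0,0,0],[0,0.04,0],0.56],
    [[0,0,0],[0,0.04,0],0.56],
    [[0,0,0],[0,0,0],0.56],
  ],
)

```text
clock: 26.88
position: [0.4365, -0.0414, 0.2798]
tool_rot: [-0.002, 0.737, 0.676, 0.001]
force: [-0.7, 0.2, 0.3]
opening: 0.0374
grip_force: 0.0
```

Run:
```python
from h import *
s=sense(); print(s["position"],s["opening"],s["force"])
t,TD=avg("top",4); c,SD=avg("scene",4); np.savez("top4.npz",im=t,D=TD); np.savez("scene4.npz",im=c,D=SD)
a=rectify("top",t,.008,.39,.54,-.06,.27,2.3)
b=cv2.resize(c[250:390,200:440],(480,280),interpolation=2)
w=max(a.shape[1],b.shape[1]); P=lambda i:cv2.copyMakeBorder(i,0,0,0,w-i.shape[1],0); cv2.imwrite("pics/p1.png",np.vstack([P(a),P(b)]))
```

```text
[ 0.4365 -0.0414  0.2798] 0.037425208772535655 [-0.6927  0.2232  0.3356]
```

View pics/p1.png

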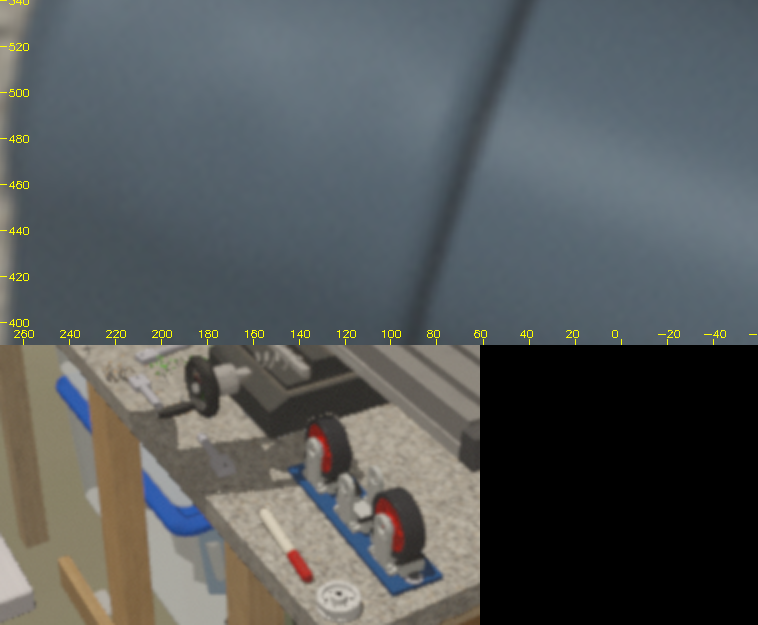

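Both wheels stand in the outer forks. The top view of the pins is blocked by the arm, so I rectify pin C before and after, and pin A now.

Run:
```python
from h import *
t2,s2,s4=[np.load(f)["im"] for f in("top2.npz","scene2.npz","scene4.npz")]
C=(.012,.38,.48,-.05,.07,3); A=(.012,.44,.54,.16,.28,3)
cv2.imwrite("pics/c.png",np.vstack([np.hstack([rectify("top",t2,*C),rectify("scene",s4,*C)]),np.hstack([rectify("scene",s2,*C),rectify("scene",s4,*A)])]))
```

```text
Traceback (most recent call last):
ValueError: all the input array dimensions except for the concatenation axis must match exactly, but along dimension 0, the array at index 0 has size 299 and the array at index 1 has size 300
```

```bash
sed -i 's/W,H=int((y1-y0)\*1000\*s),int((x1-x0)\*1000\*s)/W,H=round((y1-y0)*1000*s),round((x1-x0)*1000*s)/' h.py
python3 - <<'E'
from h import *
t2,s2,s4=[np.load(f)["im"] for f in("top2.npz","scene2.npz","scene4.npz")]
C=(.012,.38,.48,-.05,.07,3); A=(.012,.44,.54,.16,.28,3)
cv2.imwrite("pics/c.png",np.vstack([np.hstack([rectify("top",t2,*C),rectify("scene",s4,*C)]),np.hstack([rectify("scene",s2,*C),rectify("scene",s4,*A)])]))
E
```

```text
(no output)
```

View pics/c.png

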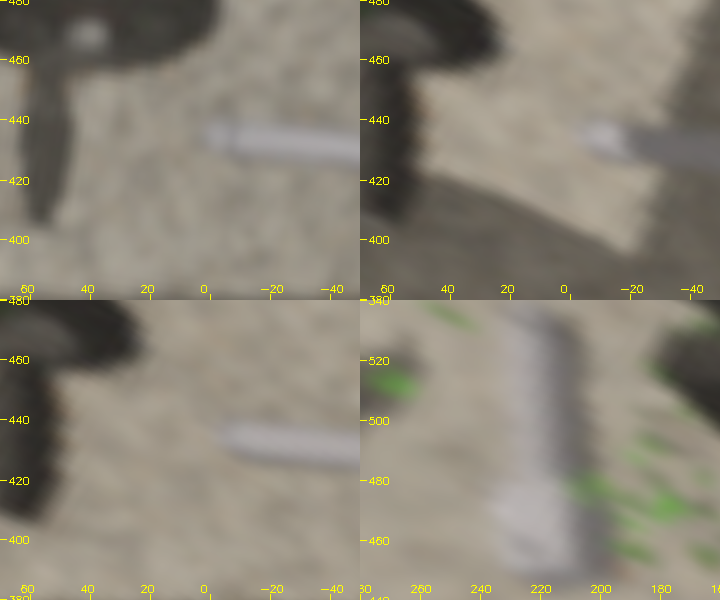

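Run:
```python
from h import *
print(atz("top",[[388,268.5],[393,268],[361.5,270]],.010))
t=np.load("top2.npz")["im"]; g=rectify("top",t,.012,.40,.46,-.11,.01,2)
g=cv2.cvtColor(g,cv2.COLOR_BGR2HSV); m=((g[...,1]<40)&(g[...,2]>140)).astype(np.uint8)
m=cv2.morphologyEx(m,cv2.MORPH_OPEN,np.ones((5,5)))
n,l,s,_=cv2.connectedComponentsWithStats(m); i=1+s[1:,4].argmax(); print(s[i])
u=px(l==i)
for y in range(0,240,10):
  r=u[abs(u[:,0]-y)<2][:,1]
  if len(r): print(round(.01*1000-y/2,1),"x",460-r.max()/2,460-r.min()/2)
s=np.load("scene2.npz")["im"]; P=cloud("scene",np.load("scene2.npz")["D"]); Q=P[(P[...,2]>.007)&(P[...,2]<.016)&(P[...,0]>.39)&(P[...,0]<.46)&(P[...,1]>-.11)&(P[...,1]<.01)]; print(len(Q),Q[:,1].min(),Q[:,1].max())
```

```text
[[ 0.4277 -0.0767  0.01  ]
 [ 0.4272 -0.0907  0.01  ]
 [ 0.4336 -0.0033  0.01  ]]
[    0     0   240   120 25420]
10.0 x 400.5 457.5
5.0 x 400.5 458.5
0.0 x 402.0 457.5
-5.0 x 400.5 460.0
-10.0 x 400.5 460.0
-15.0 x 400.5 460.0
-20.0 x 400.5 460.0
-25.0 x 400.5 460.0
-30.0 x 400.5 460.0
-35.0 x 400.5 460.0
-40.0 x 400.5 460.0
-45.0 x 400.5 460.0
-50.0 x 400.5 460.0
-55.0 x 400.5 460.0
-60.0 x 406.0 460.0
-65.0 x 407.5 460.0
-70.0 x 403.0 460.0
-75.0 x 400.5 460.0
-80.0 x 400.5 460.0
-85.0 x 400.5 459.0
-90.0 x 400.5 460.0
-95.0 x 400.5 460.0
-100.0 x 400.5 460.0
-105.0 x 415.5 460.0
139 -0.09033555538943927 -0.0007072044730558336
```

send_rows(
  deltas=[
    [[0,0,0],[-0.0037,-0.017,-0.02],0.46],
    [[0,0,0],[-0.0038,-0.0171,-0.035],0.46],
    [[0,0,0],[0,0,-0.035],0.46],
    [[0,0,0],[0,0,-0.035],0.46],
    [[0,0,0],[0,0,-0.035],0.46],
    [[0,0,0],[0,0,-0.035],0.46],
    [[0,0,0],[0,0,-0.025],0.46],
    [[0,0,0],[0,0,0],0.46],
    [[0,0,0],[0,0,0],0.46],
    [[0,0,0],[0,0,0],0.46],
  ],
)

```text
clock: 28.12
position: [0.4317, -0.0827, 0.0602]
tool_rot: [0.001, 0.739, 0.674, 0.0]
force: [-0.4, -0.6, 0.1]
opening: 0.046
grip_force: 0.0
```

send_rows(
  deltas=[
    [[0,0,0],[-0.0025,0.007,-0.01],0.46],
    [[0,0,0],[0,0,-0.015],0.46],
    [[0,0,0],[0,0,-0.01],0.46],
    [[0,0,0],[0,0,-0.008],0.46],
    [[0,0,0],[0,0,0],0.46],
    [[0,0,0],[0,0,0],0.46],
  ],
)

```text
clock: 28.62
position: [0.4292, -0.0752, 0.0174]
tool_rot: [0.001, 0.739, 0.674, 0.0]
force: [0.3, 0.6, -0.5]
opening: 0.0462
grip_force: 0.0
```

send_rows(
  deltas=[
    [[0,0,0],[0,0,-0.003],0.46],
    [[0,0,0],[0,0,0],0.55],
    [[0,0,0],[0,0,0],0.6],
    [[0,0,0],[0,0,0],0.65],
  ],
)

```text
clock: 28.95
position: [0.4287, -0.0749, 0.0137]
tool_rot: [0.0, 0.739, 0.674, 0.0]
force: [-0.6, -0.3, -0.2]
opening: 0.0299
grip_force: 0.0
```

send_rows(
  deltas=[
    [[0,0,0],[0,0,0],0.7],
    [[0,0,0],[0,0,0],0.75],
    [[0,0,0],[0,0,0],1],
    [[0,0,0],[0,0,0],1],
    [[0,0,0],[0,0,0],1],
  ],
)

```text
clock: 29.37
position: [0.4287, -0.0749, 0.0139]
tool_rot: [0.0, 0.739, 0.674, 0.0]
force: [0.1, 0.5, 5.2]
opening: 0.0223
grip_force: 58.6
```

send_rows(
  deltas=[
    [[0,0,0],[0,0,0.01],1],
    [[0,0,0],[0,0,0.03],1],
    [[0,0,0],[0,0,0.04],1],
    [[0,0,0],[0,0,0],1],
    [[0,0,0],[0,0,0],1],
  ],
)

```text
clock: 29.78
position: [0.4297, -0.0753, 0.0952]
tool_rot: [0.002, 0.739, 0.674, 0.001]
force: [-0.1, -0.1, -1.7]
opening: 0.0223
grip_force: 59.3
```

send_rows(
  deltas=[
    [[0,0,0],[0,0,0.035],1],
    [[0,0,-6.9],[-0.003,-0.015,0.015],1],
    [[0,0,-6.9],[-0.003,-0.02,0],1],
    [[0,0,-6.9],[-0.003,-0.02,0],1],
    [[0,0,-6.9],[-0.003,-0.02,0],1],
    [[0,0,-6.9],[-0.003,-0.02,0],1],
    [[0,0,-6.9],[-0.003,-0.02,0],1],
    [[0,0,-6.9],[-0.003,-0.02,0],1],
    [[0,0,-6.9],[-0.003,-0.02,0],1],
    [[0,0,-6.9],[-0.003,-0.02,0],1],
    [[0,0,-6.9],[0,-0.02,0],1],
    [[0,0,-6.9],[0,-0.02,0],1],
  ],
)

```text
clock: 30.78
position: [0.4003, -0.2899, 0.1415]
tool_rot: [-0.002, 0.997, 0.074, -0.001]
force: [0.8, 0.1, -0.7]
opening: 0.0222
grip_force: 59.3
```

send_rows(
  deltas=[
    [[0,0,-6.9],[0,-0.015,0],1],
    [[0,0,-6.9],[0,-0.012,0],1],
    [[0,0,0],[0,0,0],1],
    [[0,0,0],[0,0,0],1],
    [[0,0,0],[0,0,0],1],
  ],
)

```text
clock: 31.2
position: [0.4007, -0.3153, 0.1422]
tool_rot: [-0.002, 0.999, -0.042, -0.001]
force: [0.3, 0.5, -1.1]
opening: 0.0219
grip_force: 59.3
```

send_rows(
  deltas=[
    [[0,0,-0.4],[0.0015,-0.002,-0.02],1],
    [[0,0,0],[0,0,-0.025],1],
    [[0,0,0],[0,0,-0.02],1],
    [[0,0,0],[0,0,-0.011],1],
    [[0,0,0],[0,0,0],1],
    [[0,0,0],[0,0,0],1],
    [[0,0,0],[0,0,0],1],
  ],
)

```text
clock: 31.78
position: [0.4033, -0.3184, 0.0679]
tool_rot: [0.0, 0.999, -0.046, 0.0]
force: [-0.7, -0.5, -1.7]
opening: 0.022
grip_force: 59.3
```

Run:
```python
from h import *
s=sense(); print(s["position"],s["tool_rot"],s["opening"],s["force"])
t,TD=avg("top",4); c,SD=avg("scene",4); np.savez("top5.npz",im=t,D=TD); np.savez("scene5.npz",im=c,D=SD)
a=rectify("top",t,.060,.38,.56,-.40,-.10,2)
b=cv2.resize(c[270:400,300:440],(420,390),interpolation=2)[:230]
b=cv2.resize(c[290:390,320:450],(300*2,int(600/1.3*1.0))[:2],interpolation=2)[:240]
cv2.imwrite("pics/ins1.png",np.vstack([a,cv2.resize(c[300:370,300:460],(600,240),interpolation=2)]))
```

```text
[ 0.4033 -0.3184  0.0679] [ 0.0001  0.9989 -0.0459  0.0001] 0.022028172718901694 [-0.6915 -0.5074 -1.6679]
```

View pics/ins1.png

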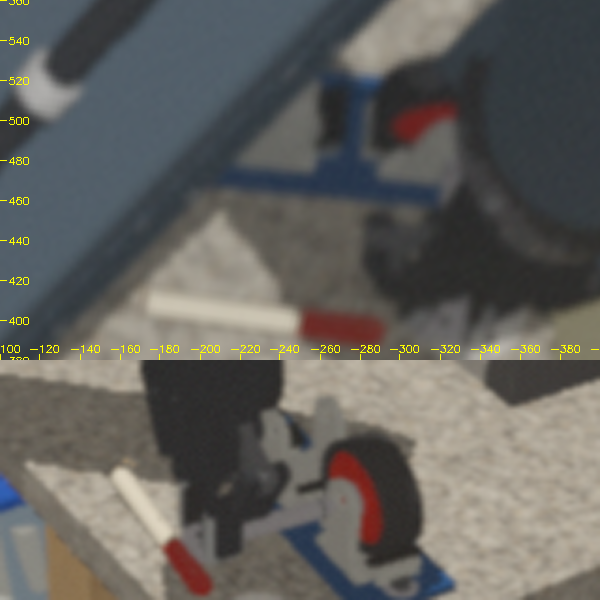

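The pin is held in line with the right fork, its nose just short of the near cheek (about 322,505 lower panel). Fine-adjusting, then advancing in small steps.

send_rows(
  deltas=[
    [[0,0,0],[0,0.001,-0.002],1],
    [[0,0,0],[0.003,-0.0003,0],1],
    [[0,0,0],[0.003,-0.0003,0],1],
    [[0,0,0],[0,0,0],1],
    [[0,0,0],[0,0,0],1],
  ],
)

```text
clock: 32.6
position: [0.4094, -0.3186, 0.0654]
tool_rot: [0.0, 0.999, -0.047, 0.0]
force: [-0.6, 0.1, -0.6]
opening: 0.0217
grip_force: 59.3
```

send_rows(
  deltas=[
    [[0,0,0],[0.003,-0.0003,0],1],
    [[0,0,0],[0.003,-0.0003,0],1],
    [[0,0,0],[0,0,0],1],
  ],
)

```text
clock: 32.85
position: [0.4154, -0.3187, 0.0654]
tool_rot: [-0.0, 0.999, -0.046, -0.0]
force: [0.7, 1.0, 0.4]
opening: 0.0219
grip_force: 59.3
```

send_rows(
  deltas=[
    [[0,0,0],[0.003,-0.0003,0],1],
    [[0,0,0],[0.002,-0.0002,0],1],
    [[0,0,0],[0,0,0],1],
  ],
)

```text
clock: 33.1
position: [0.4202, -0.319, 0.0654]
tool_rot: [-0.0, 0.999, -0.046, -0.0]
force: [-0.2, 2.2, 0.4]
opening: 0.022
grip_force: 59.4
```

send_rows(
  deltas=[
    [[0,0,0],[0.003,0.0005,0],1],
    [[0,0,0],[0.003,-0.0002,0],1],
    [[0,0,0],[0,0,0],1],
  ],
)

```text
clock: 33.35
position: [0.4268, -0.3196, 0.0655]
tool_rot: [0.0, 0.999, -0.047, 0.001]
force: [0.7, 1.7, -0.5]
opening: 0.0219
grip_force: 59.3
```

send_rows(
  deltas=[
    [[0,0,0],[0.003,0,0],1],
    [[0,0,0],[0.003,-0.0003,0],1],
    [[0,0,0],[0,0,0],1],
  ],
)

```text
clock: 33.6
position: [0.4329, -0.32, 0.0656]
tool_rot: [0.0, 0.999, -0.047, 0.001]
force: [0.1, 0.4, -1.2]
opening: 0.0223
grip_force: 59.3
```

send_rows(
  deltas=[
    [[0,0,0],[0.003,-0.0003,0],1],
    [[0,0,0],[0.003,-0.0003,0],1],
    [[0,0,0],[0,0,0],1],
  ],
)

```text
clock: 33.85
position: [0.4388, -0.3205, 0.0655]
tool_rot: [0.0, 0.999, -0.047, 0.0]
force: [0.5, -0.6, -1.1]
opening: 0.0218
grip_force: 59.3
```

send_rows(
  deltas=[
    [[0,0,0],[0.003,-0.0003,0],1],
    [[0,0,0],[0.003,-0.0003,0],1],
    [[0,0,0],[0,0,0],1],
  ],
)

```text
clock: 34.1
position: [0.4448, -0.3211, 0.0655]
tool_rot: [0.0, 0.999, -0.047, 0.0]
force: [0.9, 0.4, 0.1]
opening: 0.0221
grip_force: 59.3
```

send_rows(
  deltas=[
    [[0,0,0],[0.003,-0.0003,0],1],
    [[0,0,0],[0.003,-0.0003,0],1],
    [[0,0,0],[0,0,0],1],
  ],
)

```text
clock: 34.35
position: [0.4508, -0.3217, 0.0656]
tool_rot: [0.0, 0.999, -0.047, 0.0]
force: [-0.1, 0.2, -0.1]
opening: 0.022
grip_force: 59.3
```

send_rows(
  deltas=[
    [[0,0,0],[0.003,-0.0003,0],1],
    [[0,0,0],[0.003,-0.0003,0],1],
    [[0,0,0],[0,0,0],1],
  ],
)

```text
clock: 34.6
position: [0.4566, -0.322, 0.0655]
tool_rot: [0.0, 0.999, -0.047, 0.0]
force: [0.7, 0.4, -0.8]
opening: 0.0221
grip_force: 59.3
```

send_rows(
  deltas=[
    [[0,0,0],[0.003,-0.0003,0],1],
    [[0,0,0],[0.003,-0.0003,0],1],
    [[0,0,0],[0,0,0],1],
  ],
)

```text
clock: 34.85
position: [0.4626, -0.3226, 0.0655]
tool_rot: [0.0, 0.999, -0.047, 0.0]
force: [0.7, 0.9, -1.1]
opening: 0.0219
grip_force: 59.3
```

send_rows(
  deltas=[
    [[0,0,0],[0.003,-0.0003,0],1],
    [[0,0,0],[0.002,-0.0002,0],1],
    [[0,0,0],[0,0,0],1],
  ],
)

```text
clock: 35.1
position: [0.4675, -0.323, 0.0655]
tool_rot: [0.0, 0.999, -0.047, 0.0]
force: [-0.0, -0.8, -0.7]
opening: 0.0218
grip_force: 59.3
```

send_rows(
  deltas=[
    [[0,0,0],[0.002,-0.0002,0],1],
    [[0,0,0],[0,0,0],1],
  ],
)

```text
clock: 35.27
position: [0.4693, -0.3232, 0.0655]
tool_rot: [0.0, 0.999, -0.047, 0.0]
force: [0.2, 1.1, -0.2]
opening: 0.0219
grip_force: 59.3
```

send_rows(
  deltas=[
    [[0,0,0],[0.002,-0.0002,0],1],
    [[0,0,0],[0,0,0],1],
  ],
)

```text
clock: 35.43
position: [0.4701, -0.3232, 0.0653]
tool_rot: [-0.0, 0.999, -0.046, -0.001]
force: [-3.3, -0.3, -0.0]
opening: 0.0219
grip_force: 59.5
```

send_rows(
  deltas=[
    [[0,0,0],[0.002,-0.0002,0],1],
    [[0,0,0],[0,0,0],1],
  ],
)

```text
clock: 35.6
position: [0.4702, -0.3231, 0.0651]
tool_rot: [-0.001, 0.999, -0.046, -0.003]
force: [-8.6, -0.8, 2.2]
opening: 0.0221
grip_force: 59.6
```

send_rows(
  deltas=[
    [[0,0,0],[0.002,-0.0002,0],1],
    [[0,0,0],[0,0,0],1],
  ],
)

```text
clock: 35.77
position: [0.4704, -0.3228, 0.065]
tool_rot: [-0.002, 0.999, -0.045, -0.005]
force: [-12.3, -1.9, 4.2]
opening: 0.0223
grip_force: 59.8
```

send_rows(
  deltas=[
    [[0,0,0],[-0.003,0.0003,0],1],
    [[0,0,0],[0,0,0],0.72],
    [[0,0,0],[0,0,0],0.68],
    [[0,0,0],[0,0,0],0.64],
    [[0,0,0],[0,0,0],0.6],
    [[0,0,0],[0,0,0],0.56],
    [[0,0,0],[0,0,0.02],0.5],
    [[0,0,0],[-0.01,0,0.035],0.46],
    [[0,0,0],[-0.02,0,0.04],0.46],
    [[0,0,0],[-0.02,0.02,0.04],0.46],
    [[0,0,0],[0,0.035,0.03],0.46],
    [[0,0,0],[0,0.035,0.03],0.46],
  ],
)

```text
clock: 36.77
position: [0.426, -0.2433, 0.2478]
tool_rot: [0.001, 0.999, -0.048, 0.001]
force: [1.3, 0.6, 0.6]
opening: 0.0457
grip_force: 0.0
```

Run:
```python
from h import *
t,TD=avg("top",4); c,SD=avg("scene",4); np.savez("top6.npz",im=t,D=TD); np.savez("scene6.npz",im=c,D=SD)
R=(.010,.39,.52,.04,.28,2)
w=cv2.resize(c[290:385,330:440],(347,300),interpolation=2)
o=np.hstack([np.vstack([rectify("top",t,*R),rectify("scene",c,*R)]),np.zeros((520,20,3),np.uint8)])
w=cv2.resize(c[290:385,340:440],(280,266),interpolation=2)
w=np.vstack([w,np.zeros((520-266,280,3),np.uint8)]); cv2.imwrite("pics/p2.png",np.hstack([o,w]))
for k in("pin_0_head","pin_0_mid"):
  for cc in("top","scene"): print(k,cc,[(round(x["conf"],2),atz(cc,x["uv"],.008)[0,:2]) for x in tip_of(cc,k)])
```

```text
pin_0_head top [(0.44, array([0.4659, 0.2367]))]
pin_0_head scene [(0.49, array([0.4675, 0.2285])), (0.26, array([ 0.5044, -0.2872]))]
pin_0_mid top [(0.68, array([0.5027, 0.2276]))]
pin_0_mid scene [(0.46, array([0.505 , 0.2292]))]
```

View pics/p2.png

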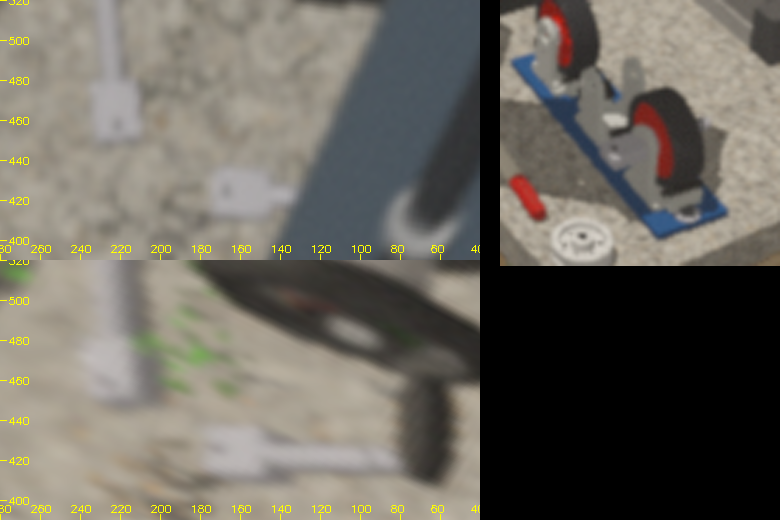

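Pins A and B have not moved (top panel heads at (117,110) and (240,192)), and the right fork carries its pin. Going for pin A.

send_rows(
  deltas=[
    [[0,0,0],[0.003,0.0385,0],0.46],
    [[0,0,2],[0.003,0.0385,0],0.46],
    [[0,0,2],[0.003,0.0385,0],0.46],
    [[0,0,2],[0.003,0.0385,0],0.46],
    [[0,0,2],[0.003,0.0385,0],0.46],
    [[0,0,2],[0.003,0.0385,0],0.46],
    [[0,0,0.7],[0.003,0.0385,0],0.46],
    [[0,0,0],[0.003,0.0385,0],0.46],
    [[0,0,0],[0.004,0.0385,0],0.46],
    [[0,0,0],[0.004,0.0385,0],0.46],
    [[0,0,0],[0.004,0.038,0],0.46],
    [[0,0,0],[0.0,0.025,0],0.46],
  ],
)

```text
clock: 38.37
position: [0.4631, 0.2078, 0.2457]
tool_rot: [-0.0, 0.999, 0.047, 0.0]
force: [0.7, -0.2, 0.1]
opening: 0.0458
grip_force: 0.0
```

send_rows(
  deltas=[
    [[0,0,0],[0,0,-0.035],0.46],
    [[0,0,0],[0,0,-0.035],0.46],
    [[0,0,0],[0,0,-0.035],0.46],
    [[0,0,0],[0,0,-0.035],0.46],
    [[0,0,0],[0,0,-0.035],0.46],
    [[0,0,0],[0,0,0],0.46],
    [[0,0,0],[0,0,0],0.46],
    [[0,0,0],[0,0,0],0.46],
  ],
)

```text
clock: 39.03
position: [0.4634, 0.2048, 0.072]
tool_rot: [-0.0, 0.999, 0.047, 0.001]
force: [1.0, -0.2, 0.1]
opening: 0.0463
grip_force: 0.0
```

send_rows(
  deltas=[
    [[0,0,0],[0.0016,0.0172,0],0.46],
    [[0,0,0],[0,0,-0.015],0.46],
    [[0,0,0],[0,0,-0.015],0.46],
    [[0,0,0],[0,0,-0.012],0.46],
    [[0,0,0],[0,0,-0.01],0.46],
    [[0,0,0],[0,0,0],0.46],
    [[0,0,0],[0,0,0],0.46],
  ],
)

```text
clock: 39.62
position: [0.465, 0.2221, 0.0204]
tool_rot: [-0.0, 0.999, 0.047, 0.001]
force: [-0.2, -0.1, -0.1]
opening: 0.0461
grip_force: 0.0
```

send_rows(
  deltas=[
    [[0,0,0],[0,0,-0.0055],0.46],
    [[0,0,0],[0,0,0],0.55],
    [[0,0,0],[0,0,0],0.6],
    [[0,0,0],[0,0,0],0.65],
    [[0,0,0],[0,0,0],0.65],
  ],
)

```text
clock: 40.03
position: [0.4641, 0.222, 0.0137]
tool_rot: [-0.0, 0.999, 0.047, 0.0]
force: [0.1, 0.5, 0.8]
opening: 0.0301
grip_force: 0.0
```

send_rows(
  deltas=[
    [[0,0,0],[0,0,0],0.7],
    [[0,0,0],[0,0,0],0.75],
    [[0,0,0],[0,0,0],1],
    [[0,0,0],[0,0,0],1],
    [[0,0,0],[0,0,0],1],
  ],
)

```text
clock: 40.45
position: [0.4641, 0.222, 0.0139]
tool_rot: [-0.0, 0.999, 0.047, 0.0]
force: [-1.0, 0.8, 5.3]
opening: 0.0222
grip_force: 58.7
```

send_rows(
  deltas=[
    [[0,0,0],[0,0,0.01],1],
    [[0,0,0],[0,0,0.03],1],
    [[0,0,0],[0,0,0.04],1],
    [[0,0,0],[-0.01,0,0.04],1],
    [[0,0,0],[-0.02,0,0.04],1],
    [[0,0,0],[-0.03,0,0.04],1],
    [[0,0,-2],[-0.01,-0.03,0.02],1],
    [[0,0,-2],[0,-0.035,0],1],
    [[0,0,-2],[0,-0.035,0],1],
    [[0,0,-2],[0,-0.035,0],1],
    [[0,0,-2.5],[0,-0.035,0],1],
    [[0,0,0],[0,-0.035,0],1],
  ],
)

```text
clock: 41.45
position: [0.3996, 0.0156, 0.2246]
tool_rot: [0.0, 0.999, -0.045, 0.0]
force: [1.2, -0.1, -0.9]
opening: 0.0221
grip_force: 59.0
```

send_rows(
  deltas=[
    [[0,0,0],[0,-0.035,0],1],
    [[0,0,0],[0,-0.035,0],1],
    [[0,0,0],[0,-0.035,0],1],
    [[0,0,0],[0,-0.035,0],1],
    [[0,0,0],[0,-0.03,0],1],
    [[0,0,0],[0,0,0],1],
    [[0,0,0],[0,0,0],1],
  ],
)

```text
clock: 42.03
position: [0.4001, -0.1544, 0.2242]
tool_rot: [-0.0, 0.999, -0.047, 0.0]
force: [-0.9, 0.7, -1.1]
opening: 0.022
grip_force: 59.1
```

send_rows(
  deltas=[
    [[0,0,0],[0.0109,-0.0027,-0.02],1],
    [[0,0,0],[0,0,-0.035],1],
    [[0,0,0],[0,0,-0.035],1],
    [[0,0,0],[0,0,-0.035],1],
    [[0,0,0],[0,0,-0.02],1],
    [[0,0,0],[0,0,-0.012],1],
    [[0,0,0],[0,0,0],1],
    [[0,0,0],[0,0,0],1],
    [[0,0,0],[0,0,0],1],
  ],
)

```text
clock: 42.78
position: [0.4115, -0.1551, 0.0678]
tool_rot: [0.0, 0.999, -0.044, 0.0]
force: [0.9, 0.2, -0.9]
opening: 0.0224
grip_force: 59.1
```

send_rows(
  deltas=[
    [[0,0,-0.3],[0,-0.002,-0.0022],1],
    [[0,0,0],[0.003,-0.0003,0],1],
    [[0,0,0],[0,0,0],1],
    [[0,0,0],[0,0,0],1],
  ],
)

```text
clock: 43.12
position: [0.4148, -0.1584, 0.0655]
tool_rot: [0.0, 0.999, -0.048, 0.001]
force: [-0.3, -0.5, -0.4]
opening: 0.0222
grip_force: 59.1
```

send_rows(
  deltas=[
    [[0,0,0],[0.003,-0.0003,0],1],
    [[0,0,0],[0.003,-0.0003,0],1],
    [[0,0,0],[0,0,0],1],
  ],
)

```text
clock: 43.37
position: [0.4212, -0.1591, 0.065]
tool_rot: [0.0, 0.999, -0.048, 0.001]
force: [-0.5, -0.5, -0.7]
opening: 0.022
grip_force: 59.1
```

send_rows(
  deltas=[
    [[0,0,0],[0.003,-0.0003,0],1],
    [[0,0,0],[0.003,-0.0003,0],1],
    [[0,0,0],[0,0,0],1],
  ],
)

```text
clock: 43.62
position: [0.4272, -0.1596, 0.0649]
tool_rot: [0.0, 0.999, -0.047, 0.001]
force: [0.5, -0.3, -1.0]
opening: 0.0222
grip_force: 59.1
```

send_rows(
  deltas=[
    [[0,0,0],[0.003,-0.0003,0],1],
    [[0,0,0],[0.003,-0.0003,0],1],
    [[0,0,0],[0,0,0],1],
  ],
)

```text
clock: 43.87
position: [0.433, -0.1601, 0.0649]
tool_rot: [0.0, 0.999, -0.048, 0.0]
force: [0.3, 0.5, -0.1]
opening: 0.0222
grip_force: 59.1
```

send_rows(
  deltas=[
    [[0,0,0],[0.003,0.0004,0.0005],1],
    [[0,0,0],[0.003,-0.0003,0],1],
    [[0,0,0],[0,0,0],1],
  ],
)

```text
clock: 44.12
position: [0.4392, -0.1601, 0.0655]
tool_rot: [0.0, 0.999, -0.047, 0.001]
force: [0.6, -0.6, -0.1]
opening: 0.022
grip_force: 59.1
```

send_rows(
  deltas=[
    [[0,0,0],[0.003,-0.0003,0],1],
    [[0,0,0],[0.003,-0.0003,0],1],
    [[0,0,0],[0,0,0],1],
  ],
)

```text
clock: 44.37
position: [0.4451, -0.1607, 0.0654]
tool_rot: [0.0, 0.999, -0.048, 0.001]
force: [0.2, 0.4, -0.8]
opening: 0.0219
grip_force: 59.1
```

send_rows(
  deltas=[
    [[0,0,0],[0.003,-0.0003,0],1],
    [[0,0,0],[0.003,-0.0003,0],1],
    [[0,0,0],[0,0,0],1],
  ],
)

```text
clock: 44.62
position: [0.4512, -0.1613, 0.0654]
tool_rot: [0.0, 0.999, -0.048, 0.001]
force: [-0.4, 0.3, -1.1]
opening: 0.0221
grip_force: 59.1
```

send_rows(
  deltas=[
    [[0,0,0],[0.003,-0.0003,0],1],
    [[0,0,0],[0.003,-0.0003,0],1],
    [[0,0,0],[0,0,0],1],
  ],
)

```text
clock: 44.87
position: [0.4571, -0.1619, 0.0654]
tool_rot: [0.0, 0.999, -0.048, 0.001]
force: [0.2, -0.3, -0.2]
opening: 0.0217
grip_force: 59.1
```

send_rows(
  deltas=[
    [[0,0,0],[0.003,-0.0003,0],1],
    [[0,0,0],[0.003,-0.0003,0],1],
    [[0,0,0],[0,0,0],1],
  ],
)

```text
clock: 45.12
position: [0.4632, -0.1625, 0.0654]
tool_rot: [0.0, 0.999, -0.048, 0.001]
force: [0.5, -0.1, -0.6]
opening: 0.0226
grip_force: 59.1
```

send_rows(
  deltas=[
    [[0,0,0],[0.003,-0.0002,0],1],
    [[0,0,0],[0.003,-0.0002,0],1],
    [[0,0,0],[0,0,0],1],
  ],
)

```text
clock: 45.37
position: [0.4691, -0.1629, 0.0654]
tool_rot: [0.0, 0.999, -0.048, 0.001]
force: [0.4, 0.4, -0.3]
opening: 0.022
grip_force: 59.1
```

send_rows(
  deltas=[
    [[0,0,0],[0.003,-0.0002,0],1],
    [[0,0,0],[0.003,-0.0002,0],1],
    [[0,0,0],[0,0,0],1],
  ],
)

```text
clock: 45.62
position: [0.4751, -0.1632, 0.0654]
tool_rot: [0.0, 0.999, -0.047, 0.001]
force: [-0.1, 0.4, -0.2]
opening: 0.0223
grip_force: 59.1
```

send_rows(
  deltas=[
    [[0,0,0],[0.003,-0.0003,0],1],
    [[0,0,0],[0.002,-0.0002,0],1],
    [[0,0,0],[0,0,0],1],
  ],
)

```text
clock: 45.87
position: [0.4799, -0.1637, 0.0654]
tool_rot: [0.0, 0.999, -0.048, 0.0]
force: [-0.1, 0.5, -1.1]
opening: 0.0219
grip_force: 59.1
```

send_rows(
  deltas=[
    [[0,0,0],[0.003,-0.0003,0],1],
    [[0,0,0],[0,0,0],1],
  ],
)

```text
clock: 46.03
position: [0.4829, -0.164, 0.0654]
tool_rot: [0.0, 0.999, -0.048, 0.0]
force: [0.4, -0.8, -0.4]
opening: 0.0219
grip_force: 59.1
```

send_rows(
  deltas=[
    [[0,0,0],[0.002,-0.0002,0],1],
    [[0,0,0],[0,0,0],1],
  ],
)

```text
clock: 46.2
position: [0.4847, -0.1641, 0.0654]
tool_rot: [0.0, 0.999, -0.048, 0.0]
force: [0.8, -0.0, -1.1]
opening: 0.0223
grip_force: 59.1
```

send_rows(
  deltas=[
    [[0,0,0],[0.002,-0.0002,0],1],
    [[0,0,0],[0,0,0],1],
  ],
)

```text
clock: 46.37
position: [0.4852, -0.1638, 0.0652]
tool_rot: [-0.0, 0.999, -0.047, -0.001]
force: [-2.6, -0.0, 1.0]
opening: 0.022
grip_force: 59.2
```

send_rows(
  deltas=[
    [[0,0,0],[0.002,-0.0002,0],1],
    [[0,0,0],[0,0,0],1],
  ],
)

```text
clock: 46.53
position: [0.4853, -0.1636, 0.065]
tool_rot: [-0.001, 0.999, -0.047, -0.003]
force: [-7.5, -2.2, 1.4]
opening: 0.0221
grip_force: 59.4
```

Home at 0.4853 (0.4847 predicted). One more push, then release and back off.

send_rows(
  deltas=[
    [[0,0,0],[0.002,-0.0002,0],1],
    [[0,0,0],[0,0,0],1],
  ],
)

```text
clock: 46.7
position: [0.4854, -0.1634, 0.0649]
tool_rot: [-0.002, 0.999, -0.047, -0.005]
force: [-10.2, -3.4, 4.1]
opening: 0.0222
grip_force: 59.6
```

send_rows(
  deltas=[
    [[0,0,0],[-0.003,0.0003,0],1],
    [[0,0,0],[0,0,0],0.72],
    [[0,0,0],[0,0,0],0.68],
    [[0,0,0],[0,0,0],0.64],
    [[0,0,0],[0,0,0],0.6],
    [[0,0,0],[0,0,0],0.56],
    [[0,0,0],[0,0,0.02],0.5],
    [[0,0,0],[-0.01,0,0.035],0.5],
    [[0,0,0],[-0.02,0,0.04],0.6],
    [[0,0,0],[-0.03,0.02,0.04],0.8],
    [[0,0,0],[-0.03,0.035,0.02],1],
    [[0,0,6],[0,0.04,0],1],
  ],
)

```text
clock: 47.7
position: [0.4092, -0.0808, 0.2082]
tool_rot: [0.002, 1.0, 0.003, 0.002]
force: [0.0, 0.5, -0.7]
opening: 0.0002
grip_force: 0.0
```

send_rows(
  deltas=[
    [[0,0,6.5],[0,0.04,0],1],
    [[0,0,6.5],[0,0.04,0],1],
    [[0,0,6.5],[-0.005,0.04,0],1],
    [[0,0,6.5],[-0.005,0.04,0],1],
    [[0,0,6.5],[-0.005,0.04,0],1],
    [[0,0,0],[-0.005,0.04,0],1],
    [[0,0,0],[0,0.04,0],1],
    [[0,0,0],[0,0.04,0],1],
    [[0,0,0],[0,0,0],1],
    [[0,0,0],[0,0,0],1],
  ],
)

```text
clock: 48.53
position: [0.3904, 0.2425, 0.2053]
tool_rot: [0.0, 0.958, 0.287, 0.001]
force: [-0.8, -0.5, -0.6]
opening: -0.0001
grip_force: 0.0
```

Run:
```python
from h import *
s=sense(); print(s["position"],s["tool_rot"],s["joints"],s["opening"])
t,TD=avg("top",4); c,SD=avg("scene",4); np.savez("top7.npz",im=t,D=TD)
R=(.050,.42,.58,-.40,-.10,2)
cv2.imwrite("pics/end1.png",np.vstack([rectify("top",t,*R),cv2.resize(c[290:370,320:460],(600,280),interpolation=2)]))
```

```text
[0.3904 0.2425 0.2053] [0.     0.9579 0.287  0.0007] [ 0.3119  0.364   1.8767 -0.0001  0.8995  1.3004] -9.049185472428538e-05
```

View pics/end1.png

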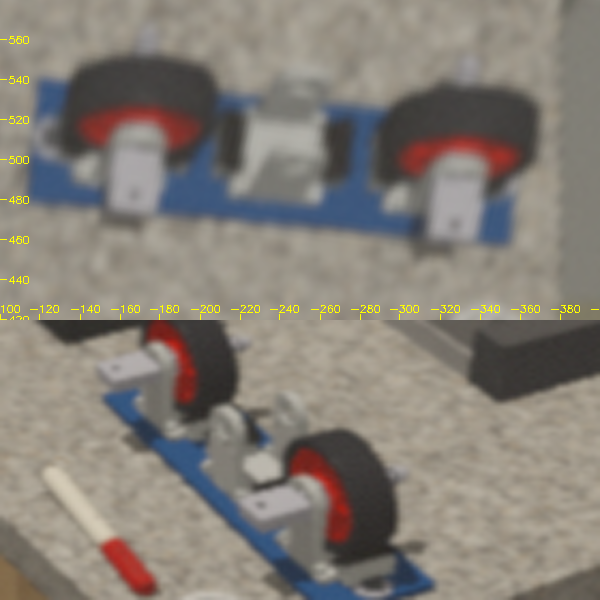

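Both wheels are pinned: heads flush on the near cheeks, noses showing behind the far ones. Now I go back to the handle to shut the drawer.

send_rows(
  deltas=[
    [[0,0,6.6],[0.0034,0.0108,0],0.65],
    [[0,0,6.6],[0.0034,0.0108,0],0.65],
    [[0,0,6.6],[0.0034,0.0108,0],0.65],
    [[0,0,6.6],[0.0034,0.0108,0],0.65],
    [[0,0,6.6],[0.0034,0.0108,0],0.65],
    [[0,0,6.6],[0.0034,0.0108,0],0.65],
    [[0,0,6.6],[0.0034,0.0108,0],0.65],
    [[0,0,6.6],[0.0034,0.0108,0],0.65],
    [[0,0,6.6],[0.0034,0.0108,0],0.65],
    [[0,0,6.6],[0.0034,0.0108,0],0.65],
    [[0,0,6.6],[0.0034,0.0108,0],0.65],
    [[0,0,6],[0.0034,0.0108,0],0.65],
  ],
)

```text
clock: 49.93
position: [0.4318, 0.3696, 0.2051]
tool_rot: [-0.0, 0.56, 0.828, -0.0]
force: [-0.4, -0.7, 0.0]
opening: 0.0298
grip_force: 0.0
```

send_rows(
  deltas=[
    [[0,0,0],[0,0,-0.02],0.65],
    [[0,0,0],[0,0,-0.02],0.65],
    [[0,0,0],[0,0,0],0.65],
    [[0,0,0],[0,0,0],0.65],
    [[0,0,0],[0,0,0],0.65],
  ],
)

```text
clock: 50.35
position: [0.432, 0.3696, 0.1658]
tool_rot: [0.0, 0.562, 0.827, 0.0]
force: [-0.1, 0.0, -0.2]
opening: 0.03
grip_force: 0.0
```

send_rows(
  deltas=[
    [[0,0,0],[0,0.002,-0.03],0.65],
    [[0,0,0],[0,0,-0.025],0.65],
    [[0,0,0],[0,0,-0.02],0.65],
    [[0,0,0],[0,0,-0.01],0.65],
    [[0,0,0],[0,0,0],0.65],
    [[0,0,0],[0,0,0],0.8],
    [[0,0,0],[0,0,0],1],
    [[0,0,0],[0,0,0],1],
    [[0,0,0],[0,0,0],1],
  ],
)

```text
clock: 51.1
position: [0.4323, 0.3723, 0.0817]
tool_rot: [0.001, 0.562, 0.827, 0.001]
force: [0.5, -0.6, 2.7]
opening: 0.0072
grip_force: 58.9
```

send_rows(
  deltas=[
    [[0,0,0],[0.0046,0.0019,0],1],
    [[0,0,0],[0.0093,0.0038,0],1],
    [[0,0,0],[0.0093,0.0038,0],1],
    [[0,0,0],[0.0093,0.0038,0],1],
    [[0,0,0],[0.0093,0.0038,0],1],
    [[0,0,0],[0.0093,0.0038,0],1],
    [[0,0,0],[0.0093,0.0038,0],1],
    [[0,0,0],[0.0093,0.0038,0],1],
    [[0,0,0],[0.0093,0.0038,0],1],
    [[0,0,0],[0.0093,0.0038,0],1],
    [[0,0,0],[0.0093,0.0038,0],1],
    [[0,0,0],[0,0,0],1],
  ],
)

```text
clock: 52.1
position: [0.5318, 0.4131, 0.0817]
tool_rot: [0.001, 0.562, 0.827, 0.003]
force: [2.1, 0.6, 4.0]
opening: 0.007
grip_force: 60.2
```

send_rows(
  deltas=[
    [[0,0,0],[0.0046,0.0019,0],1],
    [[0,0,0],[0.0046,0.0019,0],1],
    [[0,0,0],[0,0,0],1],
  ],
)

```text
clock: 52.35
position: [0.5392, 0.4162, 0.0817]
tool_rot: [0.001, 0.562, 0.827, 0.001]
force: [0.9, -0.3, 5.1]
opening: 0.0076
grip_force: 60.3
```

send_rows(
  deltas=[
    [[0,0,0],[0.0028,0.0011,0],1],
    [[0,0,0],[0,0,0],1],
  ],
)

```text
clock: 52.52
position: [0.5414, 0.417, 0.0817]
tool_rot: [0.0, 0.562, 0.827, 0.001]
force: [0.2, -0.2, 5.9]
opening: 0.0073
grip_force: 60.4
```

send_rows(
  deltas=[
    [[0,0,0],[0.0019,0.0008,0],1],
    [[0,0,0],[0,0,0],1],
  ],
)

```text
clock: 52.68
position: [0.5426, 0.4175, 0.0817]
tool_rot: [0.0, 0.562, 0.827, 0.0]
force: [-1.7, -0.2, 7.4]
opening: 0.0073
grip_force: 60.5
```

send_rows(
  deltas=[
    [[0,0,0],[0.0009,0.0004,0],1],
    [[0,0,0],[0,0,0],1],
  ],
)

```text
clock: 52.85
position: [0.5426, 0.4176, 0.0817]
tool_rot: [-0.0, 0.562, 0.827, -0.001]
force: [-2.5, -1.9, 8.9]
opening: 0.0072
grip_force: 60.6
```

send_rows(
  deltas=[
    [[0,0,0],[0.0019,0.0008,0],1],
    [[0,0,0],[0,0,0],1],
  ],
)

```text
clock: 53.02
position: [0.5427, 0.4176, 0.0816]
tool_rot: [-0.002, 0.562, 0.827, -0.003]
force: [-5.2, -3.6, 12.4]
opening: 0.0069
grip_force: 61.0
```

send_rows(
  deltas=[
    [[0,0,0],[-0.0019,-0.0008,0],0.85],
    [[0,0,0],[0,0,0],0.7],
    [[0,0,0],[0,0,0],0.65],
    [[0,0,0],[0,0,0],0.65],
    [[0,0,0],[0,0,0.02],0.65],
    [[0,0,0],[0,0,0.03],0.65],
    [[0,0,0],[0,0,0.04],0.65],
    [[0,0,0],[-0.03,0,0.04],0.65],
    [[0,0,0],[-0.035,0,0.02],0.65],
    [[0,0,0],[-0.035,0,0],0.65],
    [[0,0,0],[0,0,0],0.65],
    [[0,0,0],[0,0,0],0.65],
  ],
)

```text
clock: 54.02
position: [0.4467, 0.4179, 0.2239]
tool_rot: [-0.0, 0.561, 0.828, -0.0]
force: [0.5, 0.0, -0.3]
opening: 0.0298
grip_force: 0.0
```

Run:
```python
from h import *
s=sense(); print(s["position"],s["opening"],s["force"],s["clock"])
c0=np.load("scene2.npz")["im"]; c,_=avg("scene",4)
def ham(a): return cv2.GaussianBlur(cv2.cvtColor(a,cv2.COLOR_BGR2GRAY),(3,3),0).astype(np.float32)
a,b=ham(c0),ham(c)
for n,(v0,v1,u0,u1) in {"handle":(190,222,252,292),"unit face":(195,225,275,320),"pinB":(248,262,262,300),"marker":(330,370,325,358),"hub":(365,395,350,385)}.items():
    print(n,cv2.phaseCorrelate(a[v0:v1,u0:u1],b[v0:v1,u0:u1]), abs(a-b)[v0:v1,u0:u1].mean())
print([(round(x["conf"],2),x["uv"]) for x in tip_of("scene","drawer_handle")])
```

```text
[0.4467 0.4179 0.2239] 0.029833999751833706 [ 0.5356  0.0435 -0.3325] 54.0167
handle ((0.025604491618132386, -0.05623664860981137), 0.9299417667090892) 3.1835938
unit face ((0.8077406896516628, 0.1447749817888102), 0.8480671713970326) 1.7755556
pinB ((0.6159635985657665, 1.1266826758474204), 0.5636414941151937) 31.037594
marker ((-0.0791119209047082, 0.025105118210515087), 0.9886286579900317) 1.6984849
hub ((-0.04228016871584117, -0.0006479912535368726), 0.9808721250957912) 1.9171429
[(0.67, [264.0, 205.3])]
```

```bash
python3 -c "
from workcell import bot; print(bot.job_done())"
```

```text
the job is handed in; nothing more can be done
None
```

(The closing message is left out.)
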